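Load a flight-controller board into the pogo-pin test jig and hold its cover down

TASK

Test the single flight-controller board: lay it flat in the blue nest of the test jig, between the little guide pins, with the edge that carries two white plugs towards the robot as it lies now, and let go of it. Then take the pressure cover by its orange bar, slide it about over the jig until it drops onto the two dowel pins hidden under it, press it fully home against the springs, and finish while still holding it pressed down so that the contacts stay made. Leave the multimeter, the two-board stack, the battery and the tweezers where they are.

Things in the scene. Friction and masses are not known exactly. Their poses are not given: they have to be found in the camera images.
- test_jig: Fixed test jig, lying flat: pale metal base plate 96 (x) x 150 (y) mm with a black shoulder 64 (x) x 34 (y) mm at each y end, whose top, 26 mm above the bench, is the hard stop of the cover; between them the sprung blue nest. Origin: centre of the underside, on the bench; x to the far side (grey connector block), y along its length, z up.
- pin_tip (a point): Tip of the steel dowel pin on the jig's +y shoulder, 40 mm above the bench, 52 mm from the jig's centre along y (x = 0); its twin stands at y = -52 mm. Each is 8 mm thick and stands 14 mm out of the shoulder, its last 5 mm tapering to 3 mm.
- nest_seat (a point): Centre of the nest's top (blue plate 60 x 66 mm, axes as the jig's), 29 mm above the bench, moves with it. The board's origin belongs here, sides parallel to the jig's. Eight 4 mm guide pins, 9 mm tall with tapered tips, two along each side of the board, leave it 1.3 mm of play each way; the two of a side leave 28 mm between them for a finger at the middle of the board's edge.
- nest (a joint): How far the nest is pressed down (m): 0 = springs up; about 0.005 = cover fully home on the shoulders with the board in. The springs push up with 5 N at 0 and 12 N at 0.005; the weight of cover and board does not move them. The robot must push with about 9 N.
- board: The single black circuit board to be tested, 36 x 36 mm, 12 g; board 2 mm thick, from 4 to 6 mm above the underside of its four rubber feet; feet 0 to 8 mm, white plugs to 10 mm. Starts flat on the bench. Hold it by the middle of two facing edges. Origin: centre of the underside of the feet; z up, -x towards the robot at the start.
- board_front (a point): Middle of the board's edge with two white plugs, which faces the robot at the start (18 mm from the origin along the board's -x, 5 mm up). In the nest it must lie on the jig's -x side.
- cover: Loose pressure cover 62 (x) x 138 (y) mm, 240 g: pale metal plate (16 to 22 mm up) on two black end blocks, white pushers under it that meet the board's feet, orange grip bar on top. Origin: centre of the underside; starts upright on the bench. It belongs with its origin over the jig's: at 40 mm above the bench on the pin tips, 31 mm dropped on and resting on the board, 26 mm home.
- cover_hole (a point): Mouth of the round 10.4 mm hole in the cover's underside, 52 mm from its origin along its y; at -52 mm is a slot 10.4 (x) x 13.4 (y) mm. Both are 16 mm deep and closed above, so the pins are hidden once the cover is over them. The cover may go on either way round.
- cover_grip (a point): Middle of the cover's orange grip bar, 40 mm above its underside. The bar is 22 (x) x 70 (y) mm and reaches from 24 to 50 mm above the underside; grip it across its 22 mm (the cover's x).
- multimeter: Yellow multimeter, 130 x 62 x 40 mm, bystander; origin at the centre of its underside.
- board_stack: Stack of two circuit boards, 38 x 37 x 20 mm, bystander, not the one to be tested; origin at the centre of its underside.
- battery: Dark blue battery pack with a yellow plug, 31 x 103 x 22 mm, bystander; origin at the centre of its underside.
- tweezers: Dark steel tweezers, 126 x 10 x 9 mm, bystander; origin at the centre of the underside.
Mind the look-alikes: they are no part of the job. Of the things like the board, leave any that is yellow; of the rest the smaller one is meant.

How it is judged:
On the way, in this order (a step that is already met when the one before it is completed fails the run):
1. the board lies flat in the nest, the right way round, and is let go (horizontal distance between board and nest_seat below 0.003 m and z of board in the frame of nest_seat between -0.002 and 0.002 m and angle between the x axis of board and the x axis of test_jig, either way round below 0.14 rad and x of board_front in the frame of test_jig below -0.012 m and contact force between the fingers and board below 0.1 N), for 0.2 s.
2. the cover has dropped over both dowel pins, onto the board (horizontal distance between board and nest_seat below 0.003 m and z of board in the frame of nest_seat between -0.002 and 0.002 m and angle between the x axis of board and the x axis of test_jig, either way round below 0.14 rad and x of board_front in the frame of test_jig below -0.012 m and horizontal distance between cover and test_jig below 0.003 m and z of cover in the frame of test_jig between 0.022 and 0.0345 m and angle between cover's own z axis and vertical below 0.06 rad and angle between the x axis of cover and the x axis of test_jig, either way round below 0.08 rad), for 0.1 s.
At the end, for the whole second after the job is handed in: The board lies in the nest (3 mm, 0.14 rad; front edge on the robot's side), the cover sits square on both pins (3 mm) with its underside within 1.5 mm of the shoulders, the nest is down by more than 3.5 mm, and the fingers still hold the cover with more than 2 N (horizontal distance between board and nest_seat below 0.003 m and z of board in the frame of nest_seat between -0.002 and 0.002 m and angle between the x axis of board and the x axis of test_jig, either way round below 0.14 rad and x of board_front in the frame of test_jig below -0.012 m and horizontal distance between cover and test_jig below 0.003 m and z of cover in the frame of test_jig between 0.022 and 0.0275 m and angle between cover's own z axis and vertical below 0.06 rad and angle between the x axis of cover and the x axis of test_jig, either way round below 0.08 rad and value of joint nest above 0.0035 m and contact force between the fingers and cover above 2 N); the arm keeps its last pose, push and grip.
It fails at once if the multimeter is moved more than 3 cm (distance of multimeter from where it was at the start of the episode above 0.03 m).
It fails at once if the board stack is moved more than 3 cm (distance of board_stack from where it was at the start of the episode above 0.03 m).
It fails at once if the battery is moved more than 3 cm (distance of battery from where it was at the start of the episode above 0.03 m).
It fails at once if the tweezers is moved more than 3 cm (distance of tweezers from where it was at the start of the episode above 0.03 m).
It also fails if it takes over 51 s, if anything falls off the work surface, if the arm or the gripper's body presses on something with over 40 N, if the wrist force passes 120 N, or if a joint passes its speed limit or range.

ROBOT

A 6-joint arm with a two-finger parallel gripper is mounted at the origin on a cart in front of the work surface, level with it; the furniture and walls round the work are solid. World frame = base frame: x ahead of the robot, y to its left, z up, the work surface at z = 0. Lengths are in m, angles in rad, forces in N, time in s.
With the tool pointing down it reaches from about 0.325 to 1 m from the base axis. Payload 5.1 kg.
Tool frame: the origin (TCP) lies at the very end of the fingers, on their centre line; the grasp point (between the pads) lies 19 mm behind it; z points along the fingers, y is the line along which they close (so a half turn about z gives the same grasp; the last joint's range is limited). The gripper opens to 85 mm and grips with 20 to 120 N. Pads are 22 mm wide; open, the fingers measure 114 mm over their backs; the gripper's body (76 mm by 85 mm) begins 54 mm behind the grasp point. The pads swing forward as they close: fully open they stand 13 mm farther back than shut.
Start: joints at [-0.083, 0.124, 1.65, -0, 1.367, -0.083], TCP at [0.65, -0, 0.197] pointing down, gripper open.
Joint ranges: [-2.61, 2.61], [-1.02, 2.33], [0.03, 2.71], [-1.35, 4.49], [0.32, 2.68], [-2.91, 2.91]. Speed limits (rad/s): [2.57, 2.57, 3.14, 3.14, 3.14, 3.14].

INTERFACE

Orientations are given as a unit quaternion [x, y, z, w].
In Python, from bench import status, imaging, job_done, models gives the robot as it stands. The module is installed in compiled form; this text tells all that it offers.
- The arm moves only by the shell command python3 -m pendant 'ROWS' [OPENING] [FORCE]. ROWS is JSON, a list of rows, each a list of 2 entries, a list of its own where there are three numbers: the shift along the tool's x, y, z in m, then the turn, a rotation vector about the tool's x, y, z in rad. A call has 1 to 8 rows; each row is the pose to reach, as a shift and turn from the pose commanded when the call began, along the tool's axes at that moment; what a row does not reach only later rows make up. A row lasts 1/12 s, in which the tool goes at most 41.7 mm and 7.16 degrees, less where a joint would pass 70% of its speed; a pose out of reach is approached as far as the arm can. A call with a gripper value outside its range is refused whole. OPENING is the opening, from -1 (shut) to 1 (fully open), set as the call begins (- or left out, the last holds). The fingers move at their own pace and stop on an object; FORCE is the grip in N (left out, the last holds). Time passes only in rows, so rows that repeat a pose let the fingers close. It gives the time, the measured TCP pose, the force, the opening and the grip force at its end, in the units of the state.
- status.sense(): the state, without advancing time (a new reading comes with each control period).
- imaging.get_image(name): name is "scene" or "side" or "wrist"; returns the picture (384x512x3 uint8, blue, green, red); there is no depth.
- imaging.calibration(name): a dict with "vfov" (degrees; the focal length in pixels is half the picture's height over the tangent of half this angle, whatever the lens; pixels are square), "cx", "cy" (the principal point, pixels), "R" (3x3) and "t" (3): a world point X has camera coordinates R X + t. Camera axes: x right, y down, z forward; pixel columns grow to the right and rows downward; lengths in m; the calibration is good to about 2 mm. A picture is of the moment at which its call begins: read the wrist's pose just before it. calibration takes no time and is no camera call; for the wrist camera it gives the pose at the moment of the call.
- job_done(): hands the job in; it is judged then, once.
Trained networks look in the newest picture that a camera, given by its name, has taken for a name from the list of things; names that differ only in an ending like _2 or _b are one class to them, and where a whole thing is asked for, a point or a joint stands for the part that bears it (a point fixed in the world has none). Each returns a list of dicts, best first, with "p" (0 to 1); they miss things now and then, are a little off and sometimes report something else, mostly with a low value. They report only what shows in the picture. A call takes as long as a camera call. They do not tell look-alikes from the thing itself.
- models.spot_in(camera, query): "location" ([x, y, z] in m, in world coordinates, good to about 4 mm: the middle of the surface that is visible of it).
- models.mark_of(camera, query): "location" ([x, y, z] in m, in world coordinates, good to about 4 mm: a listed point, or the origin of a listed thing).
The state is a dict: "clock": time; "joint_positions": joint angles; "dq": joint speeds; "joint_efforts": joint torques, N m; "tcp_pos": TCP position; "tcp_rot": TCP orientation; "contact_force": force on the tool from outside, world axes, zero at the start; "wrist_torque": the same for the moment, N m; "width": opening from 0.0 (shut) to 1.0 (fully open); "grip_force": force on a finger pad.
Only numpy, scipy, OpenCV 4.12 (cv2) and the standard library are available. Lean on these libraries where they do the work, as an engineer would, in place of code of your own. Each camera call takes 0.05 s, during which the arm holds its last target. There are 200 camera calls.

## Working session

There is one attempt and no reset: what is moved stays moved. The work goes in short steps, Python scripts to look and compute and a shell command to move; the robot and the scene stay as the last step left them, time stands still between calls to the robot, and variables do not carry over. Pictures are saved under pics/ and viewed, at most 10 in all, crops included, and the job is handed in when it is done.

```bash
mkdir -p pics; cat > h.py <<'E'
import numpy as np,cv2
from bench import status,imaging,models
def pix(cam,X):
    c=imaging.calibration(cam);f=192/np.tan(np.radians(c["vfov"])/2)
    p=np.array(c["R"])@np.array(X)+np.array(c["t"]);return [c["cx"]+f*p[0]/p[2],c["cy"]+f*p[1]/p[2]]
def ray(cam,u,v,z,c=None):
    c=c or imaging.calibration(cam);f=192/np.tan(np.radians(c["vfov"])/2)
    R=np.array(c["R"]);o=-R.T@np.array(c["t"]);d=R.T@np.array([(u-c["cx"])/f,(v-c["cy"])/f,1]);return o+d*(z-o[2])/d[2]
E
python3 - <<'E'
from h import *
np.set_printoptions(precision=4,suppress=True)
ims=[]
for c in ["scene","side"]:
    ims.append(imaging.get_image(c)); k=imaging.calibration(c); print(c,k["vfov"],-np.array(k["R"]).T@np.array(k["t"]))
    cv2.imwrite(f"pics/{c}0.png",cv2.resize(ims[-1],(800,600)))
    for q in ["test_jig","pin_tip","nest_seat","board","board_front","cover","cover_hole","cover_grip","multimeter","board_stack","battery","tweezers"]:
        r=models.mark_of(c,q)
        print(q,[(round(d["p"],2),np.round(d["location"],3).tolist(),np.round(pix(c,d["location"])).tolist()) for d in r[:4]])
print(status.sense())
E
```

```text
scene 53.23040487338152 [-0.0862 -0.4458  0.9545]
test_jig [(0.65, [0.522, -0.028, -0.002], [260.0, 217.0])]
pin_tip [(0.81, [0.515, 0.023, 0.04], [246.0, 202.0])]
nest_seat [(0.82, [0.524, -0.029, 0.026], [261.0, 211.0]), (0.24, [0.684, -0.232, 0.002], [343.0, 215.0])]
board [(0.7, [0.437, 0.172, -0.002], [195.0, 203.0]), (0.56, [0.46, 0.353, 0.004], [160.0, 173.0]), (0.53, [0.407, 0.278, -0.002], [165.0, 193.0])]
board_front [(0.59, [0.387, 0.28, 0.005], [160.0, 196.0]), (0.59, [0.428, 0.152, 0.004], [197.0, 207.0]), (0.53, [0.454, 0.336, 0.004], [163.0, 176.0])]
cover [(0.89, [0.49, -0.308, -0.004], [333.0, 273.0])]
cover_hole [(0.81, [0.511, -0.255, 0.0], [321.0, 257.0])]
cover_grip [(0.68, [0.496, -0.308, 0.042], [337.0, 263.0])]
multimeter [(0.79, [0.707, -0.095, -0.001], [309.0, 192.0])]
board_stack [(0.51, [0.697, 0.058, -0.001], [270.0, 173.0])]
battery [(0.67, [0.686, -0.233, 0.004], [343.0, 215.0])]
tweezers [(0.61, [0.382, -0.045, 0.002], [236.0, 249.0])]
side 50.47602625102743 [0.4087 0.8395 0.6499]
test_jig [(0.69, [0.52, -0.026, 0.002], [261.0, 206.0])]
pin_tip [(0.91,
[... 616 characters left out ...]
[200.0, 184.0])]
board_stack [(0.42, [0.698, 0.058, -0.001], [187.0, 218.0])]
battery [(0.75, [0.681, -0.232, 0.003], [219.0, 161.0])]
tweezers [(0.63, [0.383, -0.051, 0.001], [313.0, 206.0])]
{'clock': 1.3, 'joint_positions': array([-0.0826,  0.1238,  1.6503, -0.    ,  1.3675, -0.0826]), 'dq': array([-0.0013, -0.0003, -0.0008, -0.0001, -0.0006,  0.0021]), 'joint_efforts': array([ -0.0004, -42.3606, -36.5743,  -0.0002,   0.0007,   0.    ]), 'tcp_pos': array([ 0.65  , -0.    ,  0.1965]), 'tcp_rot': array([ 0.7071,  0.7071, -0.    ,  0.    ]), 'contact_force': array([ 0.2507,  0.336 , -0.0051]), 'wrist_torque': array([-0.0105, -0.0116,  0.0423]), 'grip_force': 0.0, 'width': 0.9981130483382543}
```

View pics/scene0.png

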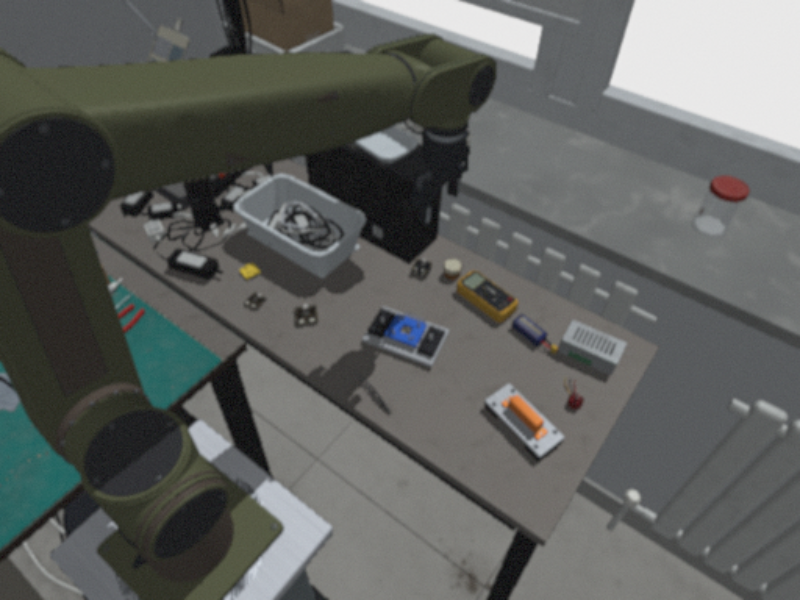

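View pics/side0.png

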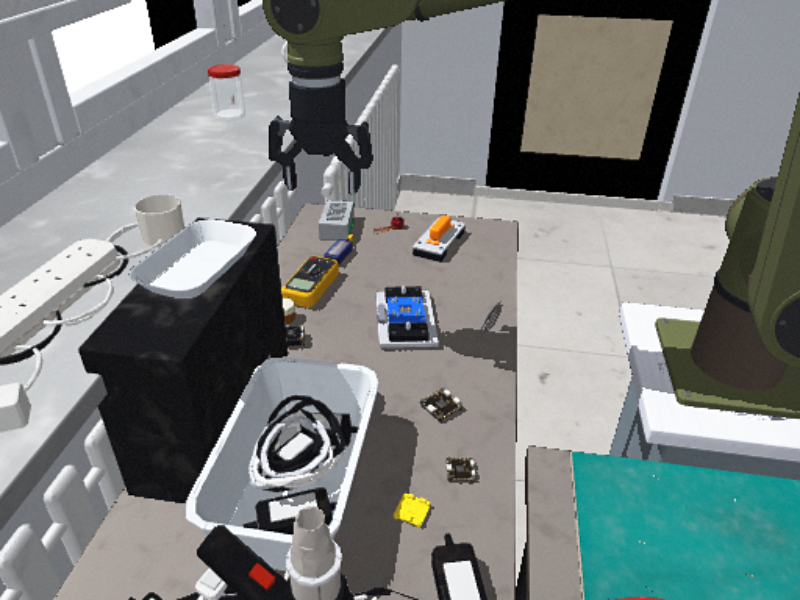

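The side view shows three board-like things: (440,404), (460,469) and a yellow one at (412,510). The jig is at (405,318) and the cover at (440,237). The board at (460,469) is closer to the camera yet looks smaller, so I'll check it from close by with the wrist camera.

```bash
python3 -m pendant '[[[0.22,-0.22,-0.05],[0,0,0]],[[0.22,-0.22,-0.05],[0,0,0]],[[0.22,-0.22,-0.05],[0,0,0]],[[0.22,-0.22,-0.05],[0,0,0]],[[0.22,-0.22,-0.05],[0,0,0]],[[0.22,-0.22,-0.05],[0,0,0]],[[0.22,-0.22,-0.05],[0,0,0]],[[0.22,-0.22,-0.05],[0,0,0]]]' 1 20
python3 - <<'E'
from h import *
im=imaging.get_image("wrist");k=imaging.calibration("wrist")
s=status.sense();print(s["clock"],s["tcp_pos"],s["tcp_rot"],-np.array(k["R"]).T@np.array(k["t"]),np.array(k["R"]),k["vfov"])
cv2.imwrite("pics/w1.png",cv2.resize(im,(800,600)))
for q in ["board","board_front"]:
    print(q,[(round(d["p"],2),np.round(d["location"],4).tolist(),np.round(pix("wrist",d["location"])).tolist()) for d in models.mark_of("wrist",q)])
E
```

```text
clock: 1.97
tcp_pos: [0.4277, 0.2221, 0.2478]
tcp_rot: [0.706, 0.708, 0.001, -0.0]
contact_force: [-0.1, 0.5, -0.6]
width: 1.0
grip_force: 0.0
2.0167 [0.42649588 0.22393963 0.24850957] [ 0.70558174  0.70862615  0.00161514 -0.00088655] [0.42482671 0.29465866 0.42755181] [[ 0.99998637  0.00433869  0.00290307]
 [ 0.00335153 -0.95994018  0.28018497]
 [ 0.00400241 -0.28017142 -0.95994164]] 62.628241454696806
board [(0.88, [0.4629, 0.3537, 0.0007], [277.0, 48.0]), (0.64, [0.4426, 0.168, 0.0017], [258.0, 192.0]), (0.56, [0.4089, 0.2807, -0.0042], [234.0, 109.0])]
board_front [(0.75, [0.4525, 0.3391, 0.0065], [267.0, 59.0]), (0.59, [0.3866, 0.2823, 0.0063], [215.0, 106.0]), (0.58, [0.4238, 0.1558, 0.0089], [244.0, 201.0])]
```

View pics/w1.png

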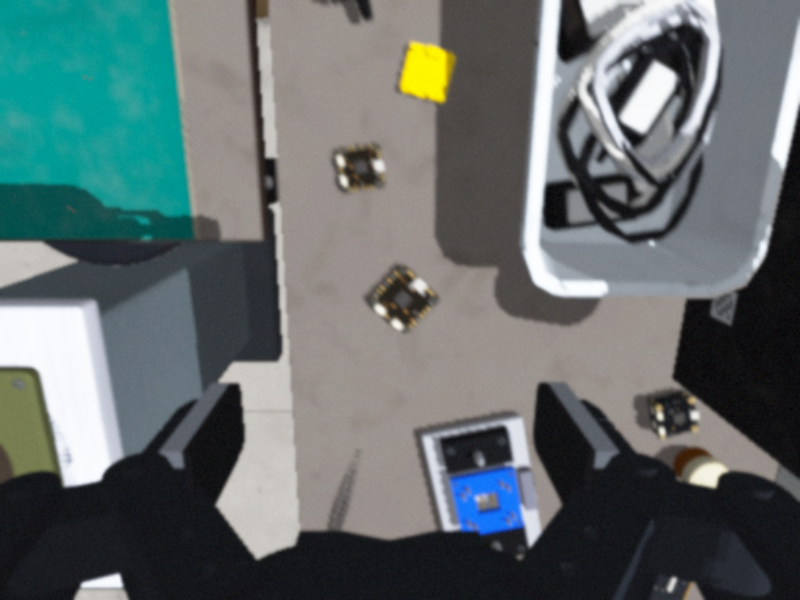

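The board at (360,167) is the smaller black one. Its two plugs are on the left, towards the robot. The larger look-alike is at (403,298). I'll go above the small one.

```bash
python3 -m pendant '[[[0.061,-0.021,0.12],[0,0,0]],[[0.061,-0.021,0.12],[0,0,0]],[[0.061,-0.021,0.12],[0,0,0]],[[0.061,-0.021,0.12],[0,0,0]],[[0.061,-0.021,0.12],[0,0,0]],[[0.061,-0.021,0.12],[0,0,0]]]'
python3 - <<'E'
from h import *
im=imaging.get_image("wrist");k=imaging.calibration("wrist")
s=status.sense();print(s["clock"],s["tcp_pos"],s["tcp_rot"])
import json;json.dump({a:np.array(b).tolist() for a,b in k.items()},open("k2.json","w"));cv2.imwrite("pics/raw2.png",im)
for q in ["board","board_front"]:
    print(q,[(round(d["p"],2),np.round(d["location"],4).tolist(),np.round(pix("wrist",d["location"])).tolist()) for d in models.mark_of("wrist",q)])
u,v=map(int,pix("wrist",[0.409,0.281,0.005]));a,b=max(u-100,0),max(v-75,0);print(a,b)
cv2.imwrite("pics/w2.png",cv2.resize(im[b:b+150,a:a+200],(800,600),interpolation=cv2.INTER_CUBIC))
E
```

```text
clock: 2.62
tcp_pos: [0.4098, 0.2804, 0.1269]
tcp_rot: [0.707, 0.707, -0.0, 0.0]
contact_force: [0.2, 0.8, 0.7]
width: 1.0
grip_force: 0.0
2.6667 [0.41084481 0.28073437 0.12849689] [7.07424232e-01 7.06787911e-01 1.17942832e-03 6.43762899e-04]
board [(0.93, [0.4073, 0.2782, -0.0018], [245.0, 175.0]), (0.9, [0.462, 0.3581, 0.0008], [303.0, 92.0]), (0.85, [0.4432, 0.1719, 0.0032], [278.0, 271.0])]
board_front [(0.95, [0.3841, 0.2811, 0.0061], [221.0, 174.0]), (0.94, [0.4234, 0.1545, 0.007], [260.0, 287.0]), (0.83, [0.4549, 0.3384, 0.0038], [295.0, 114.0])]
146 98
```

View pics/w2.png

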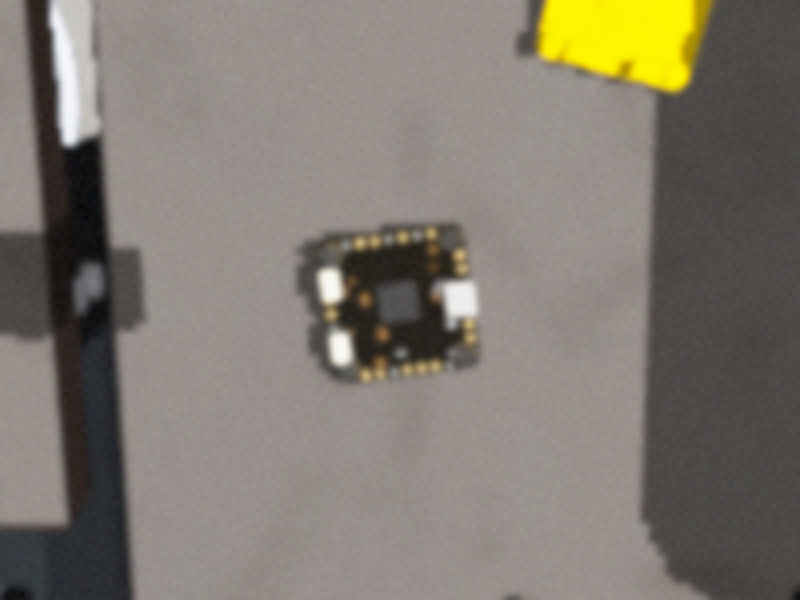

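The crop shows the board nearly square-on. Its corners are about (320,245), (460,228), (478,362) and (335,378); the two plugs are on the left and one is on the right, so its yaw is about +0.12.

```bash
python3 - <<'E'
from h import *
import json
k=json.load(open("k2.json"))
P=np.array([ray("wrist",146+u/4-.375,98+v/4-.375,0.006,k)[:2] for u,v in [(320,245),(460,228),(478,362),(335,378)]])
print(P,P.mean(0));e=np.diff(np.vstack([P,P[:1]]),axis=0);print(np.linalg.norm(e,axis=1),np.arctan2(e[:,1],e[:,0]))
im=cv2.imread("pics/raw2.png")[98:248,146:346]
g=cv2.GaussianBlur(im,(3,3),0).astype(int)
# dark or saturated or bright vs. background grey
bg=np.median(g.reshape(-1,3),0);m=(np.abs(g-bg).sum(2)>90).astype(np.uint8)
n,l,st,c=cv2.connectedComponentsWithStats(m);i=[j for j in range(1,n) if abs(c[j]-[99,75]).max()<12 and st[j,4]>300]
for j in i:
    r=cv2.minAreaRect(np.argwhere(l==j)[:,::-1].astype(np.float32));b=cv2.boxPoints(r);print(r)
    Q=np.array([ray("wrist",146+u,98+v,0.006,k)[:2] for u,v in b]);print(Q,Q.mean(0))
E
```

```text
[[0.38850564 0.29582432]
 [0.42227261 0.29990425]
 [0.42707393 0.26637677]
 [0.39152145 0.26231427]] [0.40734341 0.2811049 ]
[0.03401256 0.03386953 0.03578383 0.03364549] [ 0.12024307 -1.42855799 -3.02781856  1.66055175]
((96.82998657226562, 74.80999755859375), (37.75950241088867, 44.406307220458984), 81.8698959350586)
[[0.38136275 0.29741265]
 [0.42369128 0.30342678]
 [0.42941618 0.26612909]
 [0.38563185 0.25970855]] [0.40502552 0.28166927]
```

```bash
python3 -m pendant '[[[0,-0.0015,0.06],[0,0,1.44]],[[0,-0.0015,0.06],[0,0,1.44]],[[0,-0.0015,0.06],[0,0,1.44]],[[0,-0.0015,0.06],[0,0,1.44]],[[0,-0.0015,0.06],[0,0,1.44]],[[0,-0.0015,0.06],[0,0,1.44]],[[0,-0.0015,0.06],[0,0,1.44]],[[0,-0.0015,0.06],[0,0,1.44]]]' 0.3 20
python3 -m pendant '[[[0,0,0],[0,0,0.44]],[[0,0,0],[0,0,0.44]],[[0,0,0],[0,0,0.44]],[[0,0,0],[0,0,0.44]],[[0,0,0],[0,0,0.44]],[[0,0,0],[0,0,0.44]]]'
python3 - <<'E'
from h import *
im=imaging.get_image("wrist");s=status.sense();print(s["tcp_pos"],s["tcp_rot"],s["width"])
from scipy.spatial.transform import Rotation as R
print(R.from_quat(s["tcp_rot"]).as_matrix())
cv2.imwrite("pics/w3.png",cv2.resize(im,(800,600)))
for q in ["board","board_front"]:
    print(q,[(round(d["p"],2),np.round(d["location"],4).tolist(),np.round(pix("wrist",d["location"])).tolist()) for d in models.mark_of("wrist",q)])
E
```

```text
clock: 3.43
tcp_pos: [0.4096, 0.2811, 0.0691]
tcp_rot: [0.961, 0.278, 0.002, -0.0]
contact_force: [0.2, -0.5, 0.8]
width: 0.651
grip_force: 0.0
clock: 3.93
tcp_pos: [0.4091, 0.2811, 0.0684]
tcp_rot: [0.998, 0.066, 0.002, -0.001]
contact_force: [0.2, 0.2, 0.6]
width: 0.65
grip_force: 0.0
[0.40870871 0.28108198 0.06802945] [ 9.97829349e-01  6.58396789e-02  1.21220185e-03 -5.07718722e-04] 0.6463100372830092
[[ 9.91327334e-01  1.31394759e-01  2.35228509e-03]
 [ 1.31392297e-01 -9.91329758e-01  1.17285524e-03]
 [ 2.48599724e-03 -8.53611321e-04 -9.99996546e-01]]
board [(0.81, [0.4598, 0.3543, 0.0017], [160.0, 113.0]), (0.62, [0.4428, 0.1683, -0.0005], [394.0, 166.0]), (0.59, [0.409, 0.2817, -0.0024], [247.0, 188.0])]
board_front [(0.89, [0.4251, 0.1525, 0.008], [412.0, 193.0]), (0.7, [0.3872, 0.2815, 0.0028], [244.0, 215.0]), (0.66, [0.4585, 0.3378, 0.0061], [181.0, 118.0])]
```

View pics/w3.png

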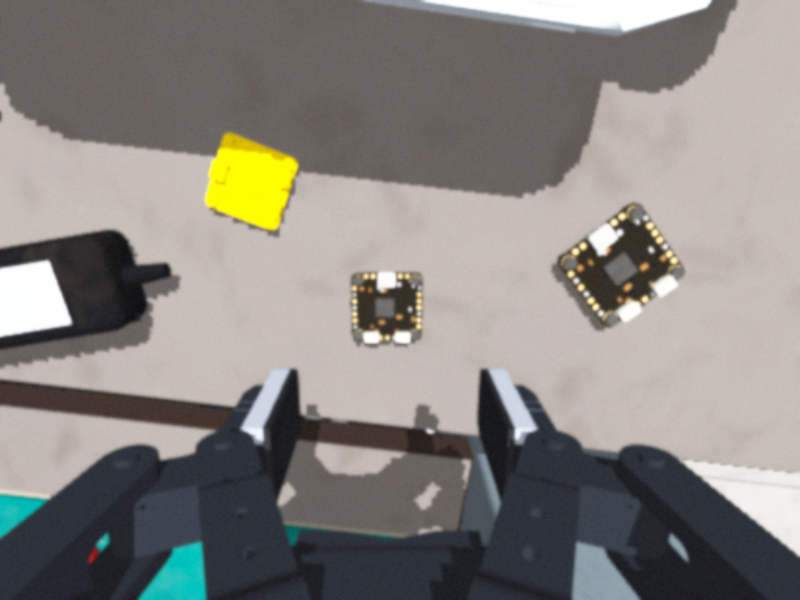

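The board sits square in the tool's view, with corners at about (351,272) and (423,344) and the two-plug edge at the bottom. The fingers are left and right of it, so the clean sides will be gripped.

```bash
python3 - <<'E'
from h import *
s=status.sense();from scipy.spatial.transform import Rotation as R
M=R.from_quat(s["tcp_rot"]).as_matrix()
P=np.array([ray("wrist",u*.64-.2,v*.64-.2,0.0065) for u,v in [(351.5,272),(422,272),(423,342),(352,342)]])
c=P.mean(0);print(c,np.linalg.norm(np.diff(P,axis=0),axis=1),s["tcp_pos"],M.T@(c-s["tcp_pos"]))
E
```

```text
[0.40428099 0.28057216 0.0065    ] [0.03513216 0.03730356 0.03688638] [0.40814623 0.28097863 0.06731701] [-3.96340268e-03 -7.55686843e-05  6.08120013e-02]
```

```bash
python3 -m pendant '[[[-0.001,0,0.03],[0,0,0]],[[-0.002,0,0.05],[0,0,0]],[[-0.002,0,0.06],[0,0,0]],[[-0.002,0,0.063],[0,0,0]],[[-0.002,0,0.063],[0,0,0]],[[-0.002,0,0.063],[0,0,0]]]'
python3 -m pendant '[[[0,0,0],[0,0,0]],[[0,0,0],[0,0,0]],[[0,0,0],[0,0,0]],[[0,0,0],[0,0,0]],[[0,0,0],[0,0,0]],[[0,0,0],[0,0,0]]]' -0.6 20
```

```text
clock: 4.58
tcp_pos: [0.4063, 0.2811, 0.0045]
tcp_rot: [0.998, 0.065, 0.001, -0.0]
contact_force: [-0.4, -1.2, -0.6]
width: 0.649
grip_force: 0.0
clock: 5.08
tcp_pos: [0.4056, 0.2808, 0.0037]
tcp_rot: [0.998, 0.065, 0.0, -0.0]
contact_force: [0.4, 0.1, 0.5]
width: 0.2
grip_force: 0.0
```

```bash
python3 - <<'E'
from h import *
im=imaging.get_image("wrist")
cv2.imwrite("pics/w4.png",cv2.resize(im,(800,600)))
for q in ["board","board_front"]:
    print(q,[(round(d["p"],2),np.round(d["location"],4).tolist(),np.round(pix("wrist",d["location"])).tolist()) for d in models.mark_of("wrist",q)])
E
```

```text
board [(0.82, [0.4603, 0.3538, 0.0011], [130.0, 112.0]), (0.73, [0.4474, 0.1713, -0.0018], [438.0, 175.0]), (0.6, [0.4061, 0.2792, -0.0032], [250.0, 216.0])]
board_front [(0.82, [0.4283, 0.1533, 0.0066], [466.0, 213.0]), (0.81, [0.4505, 0.3387, 0.0048], [154.0, 134.0]), (0.66, [0.3857, 0.2803, 0.0084], [244.0, 253.0])]
```

View pics/w4.png

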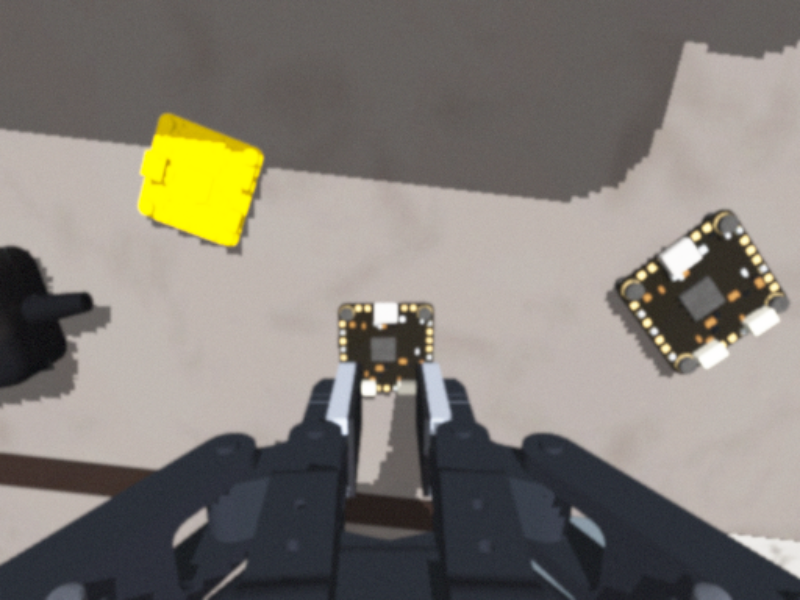

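The wrist view shows the board still in place, at about (338..435, 303..390). The fingers appear to be above its near half, with tips at about (345,368) and (430,368). I'll check where the TCP projects.

```bash
python3 - <<'E'
from h import *
from scipy.spatial.transform import Rotation as R
s=status.sense();M=R.from_quat(s["tcp_rot"]).as_matrix();p=s["tcp_pos"];print(p,s["width"],s["grip_force"])
for o in [(0,0,0),(.011,.0085,0),(.011,-.0085,0),(.011,.0085,-.019),(.011,-.0085,-.019),(.011,.0085,-.038),(.011,-.0085,-.038),(.011,.015,0),(.011,.015,-.01)]:
    print(o,np.round(np.array(pix("wrist",p+M@np.array(o)))/.64))
print(np.round(np.array(pix("wrist",[.4061,.2808,.006]))/.64))
E
```

```text
[0.40548656 0.28070788 0.00352   ] 0.19875170963139863 0.0
(0, 0, 0) [387. 344.]
(0.011, 0.0085, 0) [409. 317.]
(0.011, -0.0085, 0) [364. 317.]
(0.011, 0.0085, -0.019) [411. 335.]
(0.011, -0.0085, -0.019) [362. 335.]
(0.011, 0.0085, -0.038) [414. 357.]
(0.011, -0.0085, -0.038) [359. 357.]
(0.011, 0.015, 0) [426. 317.]
(0.011, 0.015, -0.01) [428. 326.]
[387. 345.]
```

```bash
python3 - <<'E'
from h import *
im=imaging.get_image("side")
print(np.round(np.array(pix("side",[.65,0,.1965]))/.64), np.round(np.array(pix("side",[.65,0,.21]))/.64))
u,v=map(int,pix("side",status.sense()["tcp_pos"]));print(u,v)
a,b=u-60,v-60
cv2.imwrite("pics/s5.png",cv2.resize(im[b:b+90,a:a+120],(800,600),interpolation=cv2.INTER_CUBIC))
for z in (.0035,.023,.04,.05): print(z,(np.array(pix("side",[.4055,.2807,z]))-[a,b])*6.667)
E
```

```text
[324. 220.] [323. 212.]
294 300
0.0035 [404.61325203 402.48186946]
0.023 [409.31361211 358.59862567]
0.04 [413.51733944 319.3520174 ]
0.05 [416.03776473 295.82096108]
```

View pics/s5.png

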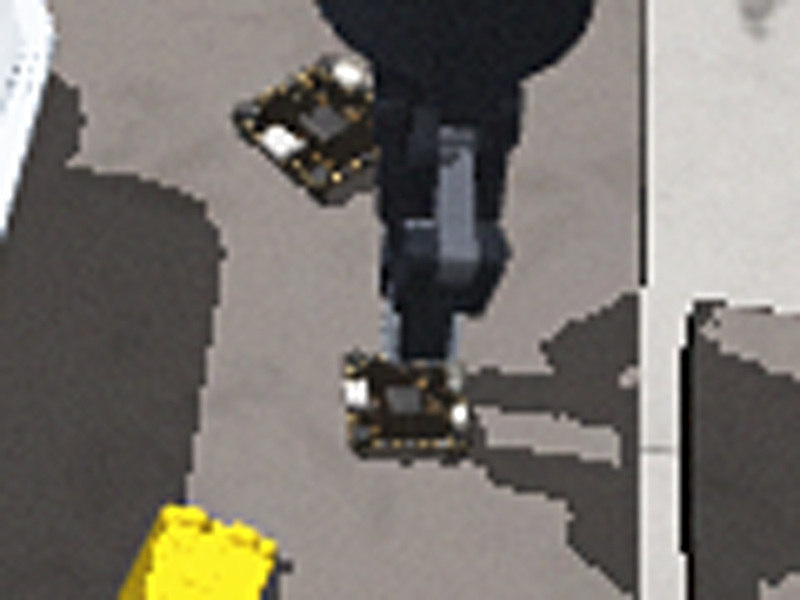

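The side crop shows the fingertips ending at about (427,360). That is roughly 20 mm or more above the reported TCP and about 5 mm towards the robot; the board at (405,403) is untouched. So I'll open and go down in small steps, watching the force.

```bash
python3 -m pendant '[[[0,0,0],[0,0,0]],[[0,0,0],[0,0,0]],[[0,0,0],[0,0,0]],[[0,0,0],[0,0,0]]]' 0.2
python3 -m pendant '[[[0.004,0,0.004],[0,0,0]],[[0.004,0,0.008],[0,0,0]],[[0.004,0,0.01],[0,0,0]],[[0.004,0,0.01],[0,0,0]]]'
python3 - <<'E'
from h import *
im=imaging.get_image("side");im2=imaging.get_image("wrist")
u,v=map(int,pix("side",[.405,.281,.01]))
A=cv2.resize(im[v-45:v+45,u-30:u+30],(400,600),interpolation=cv2.INTER_CUBIC)
u,v=map(int,pix("wrist",[.405,.281,.01]));print(u,v)
B=cv2.resize(im2[v-120:v+120,u-80:u+80],(400,600),interpolation=cv2.INTER_CUBIC)
cv2.imwrite("pics/s6.png",np.hstack([A,B]))
E
```

```text
clock: 5.62
tcp_pos: [0.4055, 0.2807, 0.0035]
tcp_rot: [0.998, 0.065, -0.0, 0.0]
contact_force: [-0.1, 0.4, -0.1]
width: 0.606
grip_force: 0.0
clock: 5.95
tcp_pos: [0.4089, 0.2808, -0.0075]
tcp_rot: [0.998, 0.065, -0.001, 0.0]
contact_force: [-0.2, -1.1, 0.6]
width: 0.601
grip_force: 0.0
246 238
```

View pics/s6.png

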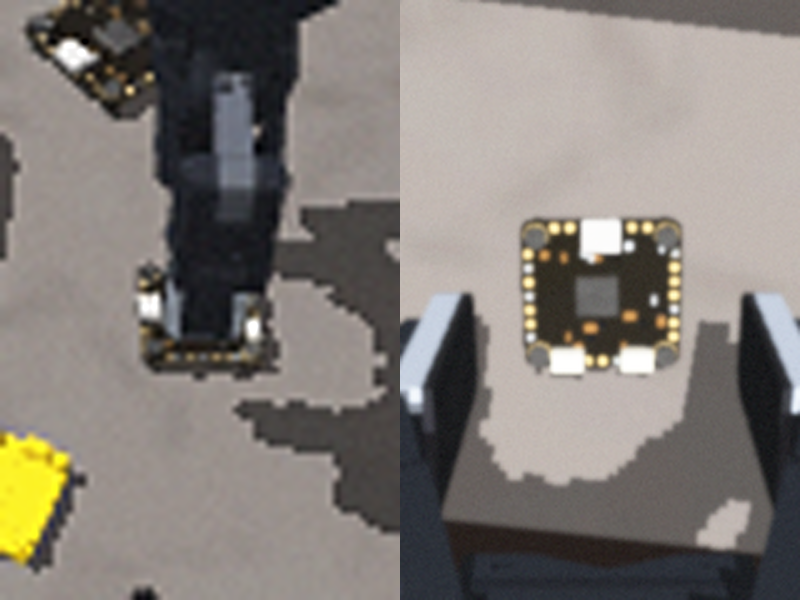

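No contact yet: the left half (side) shows the tip still at about row 342, roughly 20 mm above the bench, and the right half (wrist) shows the board centred between the pads. I'll keep going down.

```bash
python3 - <<'E'
from h import *
from scipy.spatial.transform import Rotation as R
s=status.sense();M=R.from_quat(s["tcp_rot"]).as_matrix()
for z in (.015,.02,.025,.03):
  for u in (194,302):
    print(z,np.round(M.T@(ray("wrist",u,236,z)-s["tcp_pos"]),4))
print(np.round(M.T@(ray("wrist",246-80+200/2.5,118+295/2.5,.006)-s["tcp_pos"]),4))
E
python3 -m pendant '[[[0,0,0.004],[0,0,0]],[[0,0,0.008],[0,0,0]],[[0,0,0.01],[0,0,0]],[[0,0,0.01],[0,0,0]]]' 0.08
python3 -m pendant '[[[0,0,0.002],[0,0,0]],[[0,0,0.004],[0,0,0]],[[0,0,0.004],[0,0,0]]]'
```

```text
0.015 [-0.0004 -0.0288 -0.0219]
0.015 [-0.0004  0.0296 -0.0218]
0.02 [ 0.0019 -0.0279 -0.0269]
0.02 [ 0.0019  0.0287 -0.0268]
0.025 [ 0.0042 -0.0269 -0.0319]
0.025 [ 0.0041  0.0277 -0.0318]
0.03 [ 0.0064 -0.026  -0.0369]
0.03 [ 0.0064  0.0268 -0.0368]
[-0.0045 -0.0008 -0.0128]
clock: 6.38
tcp_pos: [0.4089, 0.2809, -0.0173]
tcp_rot: [0.998, 0.065, -0.001, 0.0]
contact_force: [0.9, -0.5, 0.4]
width: 0.539
grip_force: 0.0
clock: 6.63
tcp_pos: [0.4092, 0.2811, -0.0209]
tcp_rot: [0.998, 0.065, -0.0, 0.0]
contact_force: [0.1, -0.8, 0.8]
width: 0.542
grip_force: 0.0
```

```bash
python3 -m pendant '[[[0.002,0,0.001],[0,0,0]],[[0.002,0,0.002],[0,0,0]],[[0.002,0,0.003],[0,0,0]],[[0.002,0,0.003],[0,0,0]]]'
python3 - <<'E'
from h import *
im=imaging.get_image("side");im2=imaging.get_image("wrist")
u,v=map(int,pix("side",[.405,.281,.01]))
A=cv2.resize(im[v-45:v+45,u-30:u+30],(400,600),interpolation=cv2.INTER_CUBIC)
u,v=map(int,pix("wrist",[.405,.281,.01]));print(u,v,im2.shape)
v=min(v,264);B=cv2.resize(im2[v-120:v+120,u-80:u+80],(400,600),interpolation=cv2.INTER_CUBIC)
cv2.imwrite("pics/s7.png",np.hstack([A,B]))
E
```

```text
clock: 6.97
tcp_pos: [0.4114, 0.2814, -0.0237]
tcp_rot: [0.998, 0.065, -0.0, 0.0]
contact_force: [-0.2, 1.1, 0.1]
width: 0.541
grip_force: 0.0
246 256 (384, 512, 3)
```

View pics/s7.png

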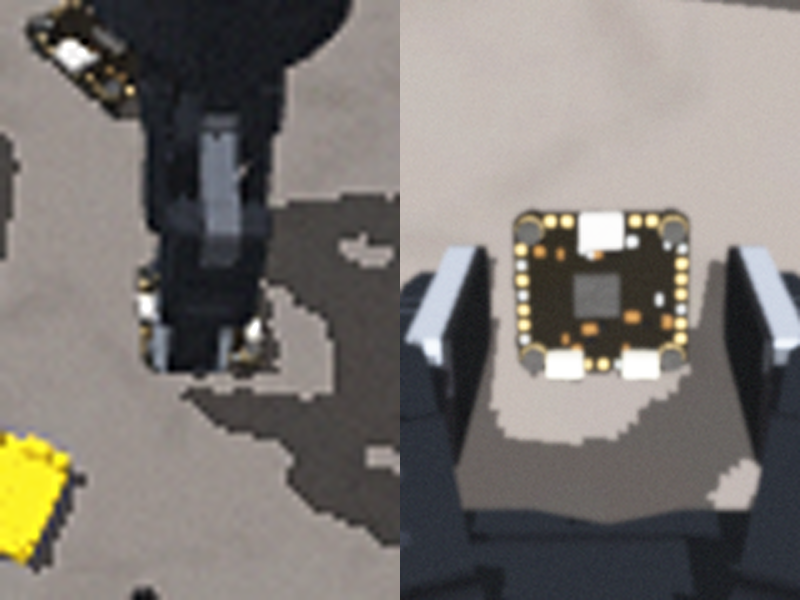

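The side half shows the tip at about row 372 with its shadow starting near row 390, so about 10 mm remain. The wrist half shows the board centred between the pads. I'll creep on to contact.

```bash
python3 -m pendant '[[[0,0,0.002],[0,0,0]],[[0,0,0.004],[0,0,0]],[[0,0,0.004],[0,0,0]]]' | egrep 'pos|force'
python3 -m pendant '[[[0,0,0.001],[0,0,0]],[[0,0,0.002],[0,0,0]],[[0,0,0.002],[0,0,0]]]'| egrep 'pos|force'
python3 -m pendant '[[[0,0,0.001],[0,0,0]],[[0,0,0.0015],[0,0,0]],[[0,0,0.0015],[0,0,0]]]'| egrep 'pos|force'
```

```text
tcp_pos: [0.4111, 0.2813, -0.028]
contact_force: [-0.1, -0.3, 0.1]
grip_force: 0.0
tcp_pos: [0.4113, 0.2814, -0.0297]
contact_force: [1.2, -0.4, -0.2]
grip_force: 0.0
tcp_pos: [0.4114, 0.2815, -0.0311]
contact_force: [-1.0, 0.7, 1.3]
grip_force: 0.0
```

```bash
python3 -m pendant '[[[0,0,0.001],[0,0,0]],[[0,0,0.002],[0,0,0]],[[0,0,0.002],[0,0,0]]]'| egrep 'pos|force'
python3 - <<'E'
from h import *
im2=imaging.get_image("wrist");cv2.imwrite("pics/raw8.png",im2)
# pad inner edges: scan rows for dark/bright transitions near tips
g=cv2.cvtColor(im2,cv2.COLOR_BGR2GRAY)
u,v=map(int,pix("wrist",[.405,.281,.006]));print(u,v)
for r in range(v-30,v+40,5): print(r,''.join(' .:-=+*#%@'[min(9,x//26)] for x in g[r,u-75:u+75]))
E
```

```text
tcp_pos: [0.4113, 0.2814, -0.0332]
contact_force: [0.7, -0.3, 0.7]
grip_force: 0.0
246 261
231 #####################################*+-=+******+==#@@@%+-*@@@@*-*@@@@@@@@@@@@@@@@@@#--#@@@%+-*@@@@*-=++++++**==+*####################################
236 ######*###*###%%%%%%%%%#*-:.:-+#####*+===========++=::.....:..:.:=%@@@@@@@@@@@@@@@@@#-::::::......:=*+===========*########*+==:..:-*#%%%%%%%%#########
241 ***#****####%%%%%%%%%#*-:.....:=*####*==+++==-=--::.............:+%@@@@@@@@@@@@@@@@@#+#@@@*-:.......:-+#*===++*++*#######*+=-:......-+#%%%%%%%%#######
246 +=-:::::=*#%%%%%%%%#*-:.......-*#####*++**+=:::=++=-:..:=**=:....:=++#@@#**+-:.................:....:....:::=====*######**=--:.... ..:=*#%%%%%%%%#*=::
251 ....:-+##%%%%%%%%#*-:... .....-*#####*+*%@%*-.............................................:..............:-*%@%#+*###***+=---:..... ...:=*#%%%%%%%%%#+
256 :::=*#%%%%%%%%%#*=:...........:-=+*##*+#@@@%+:................::-=================-::.....:..:..........::=%@@@#+*####*+=---:.. .  .  ...:=*#%%%%%%%%%
261 -=*#%%%%%%%%%#*=:....... ......:-+*###*=+**+-:........:.......::===========
[... 460 characters left out ...]
**+-:....:......:..:.:........:=+*+=*%@@%**##*==--=----:..    ..  .  ..::-*@@@%#
281 ..::.:-=+##+-:::........ ....-=+*#####*+*%@@#=:::...:..:.:-++=:::.............:.....:.:....:......:...:::-#@@@%****+----------:....  . .....::.:--===-
286 :.:.........::::...........:--+*#######*==+**++++**++******#*##%%%#+::.:..........:-+#%###*#####******+====+*+==+*=-------------:. ...    ..:.........
291 ..:...........::..... ....:--=+*########+=========+*@@@@@@@@@@@@@@@@%@%*-+%@@%+-+#%%@@@@@@@@@@@@@@@@#+=======--------------------:.      .............
296 :.....:.......... . . ...:--=+*#############*++++*#%@@@@@@@@@@@@@@@@#***********#***%@@@@@@@@@@@@@@%+-----------------------------:.. ..  ............
```

```bash
python3 -m pendant '[[[0,-0.0014,0.001],[0,0,0]],[[0,-0.0014,0.002],[0,0,0]],[[0,-0.0014,0.002],[0,0,0]]]'| egrep 'pos|force'
python3 -m pendant '[[[0,0,0],[0,0,0]],[[0,0,0],[0,0,0]],[[0,0,0],[0,0,0]],[[0,0,0],[0,0,0]]]' -0.4 20
```

```text
tcp_pos: [0.4111, 0.2829, -0.0352]
contact_force: [0.7, -0.1, -0.1]
grip_force: 0.0
clock: 8.7
tcp_pos: [0.4113, 0.2829, -0.0349]
tcp_rot: [0.998, 0.065, 0.0, -0.0]
contact_force: [-0.1, 0.3, 0.7]
width: 0.414
grip_force: 20.0
```

The board is gripped: width 0.414 is about 35 mm. I'll lift and carry it to a standoff just in front of the jig.

```bash
python3 -m pendant '[[[0,0,-0.03],[0,0,0]],[[0,0,-0.06],[0,0,0]],[[0,0,-0.09],[0,0,0]],[[0,0.03,-0.09],[0,0,0]],[[0.01,0.07,-0.09],[0,0,-0.06]],[[0.02,0.11,-0.09],[0,0,-0.06]],[[0.03,0.15,-0.09],[0,0,-0.06]],[[0.03,0.19,-0.09],[0,0,-0.06]]]'
python3 -m pendant '[[[0,0.04,0],[0,0,0]],[[0,0.08,0],[0,0,0]],[[0,0.12,0],[0,0,0]],[[0,0.12,0],[0,0,0]],[[0,0.12,0],[0,0,0]]]'
python3 - <<'E'
from h import *
from scipy.spatial.transform import Rotation as R
import json
k=imaging.calibration("wrist");im=imaging.get_image("wrist");s=status.sense();M=R.from_quat(s["tcp_rot"]).as_matrix()
json.dump({a:np.array(b).tolist() for a,b in k.items()},open("k9.json","w"));json.dump([s["tcp_pos"].tolist(),M.tolist()],open("s9.json","w"))
cv2.imwrite("pics/raw9.png",im);cv2.imwrite("pics/w9.png",cv2.resize(im,(800,600)))
print(s["tcp_pos"],np.arctan2(M[1,0],M[0,0]))
for q in ["board","board_front","test_jig","nest_seat","pin_tip"]:
    print(q,[(round(d["p"],2),np.round(d["location"],4).tolist(),np.round(pix("wrist",d["location"])).tolist()) for d in models.mark_of("wrist",q)])
E
```

```text
clock: 9.37
tcp_pos: [0.4674, 0.0968, 0.0558]
tcp_rot: [0.995, 0.096, 0.001, 0.0]
contact_force: [0.3, -0.6, -1.0]
width: 0.412
grip_force: 20.2
clock: 9.78
tcp_pos: [0.4888, -0.0214, 0.0551]
tcp_rot: [0.996, 0.093, 0.0, -0.0]
contact_force: [0.5, -0.5, 0.5]
width: 0.405
grip_force: 20.2
[ 0.48841687 -0.02007664  0.05489495] 0.18859804335921615
board [(0.82, [0.486, -0.0258, 0.0884], [259.0, 251.0])]
board_front [(0.92, [0.4645, -0.0234, 0.0959], [248.0, 295.0]), (0.8, [0.4275, 0.1537, 0.0105], [12.0, 232.0])]
test_jig [(0.93, [0.5239, -0.0304, -0.0023], [273.0, 151.0])]
nest_seat [(0.47, [0.5245, -0.0258, 0.0025], [267.0, 151.0])]
pin_tip [(0.87, [0.509, 0.026, 0.0397], [185.0, 168.0])]
```

View pics/w9.png

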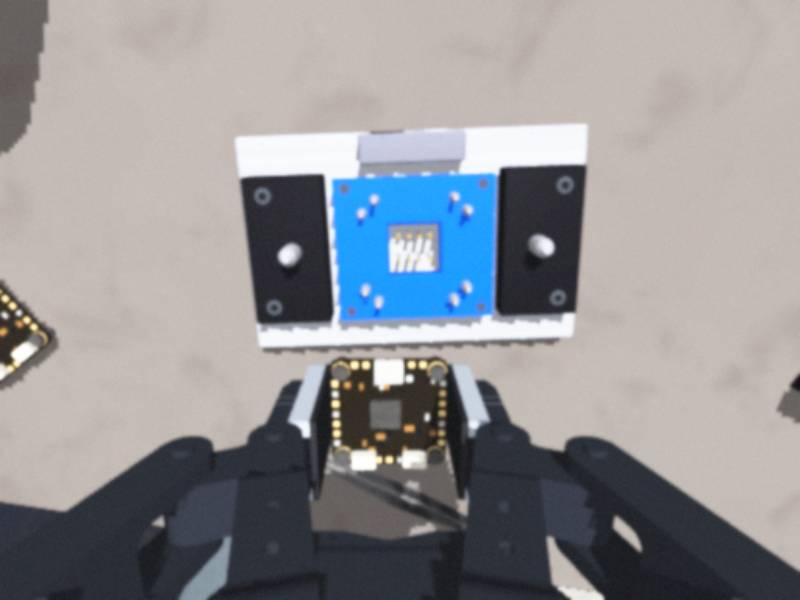

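The wrist view shows the jig ahead. The blue nest has corners (333,180), (496,174), (494,317), (342,320) and the dowels are at (290,252) and (541,243). The board is held level between the pads at (330..448, 359..470), with its plugs on the robot side.

```bash
python3 - <<'E'
from h import *
import json
k=json.load(open("k9.json"));p,M=map(np.array,json.load(open("s9.json")))
im=cv2.imread("pics/raw9.png");h=cv2.cvtColor(im,cv2.COLOR_BGR2HSV)
m=cv2.inRange(h,(95,140,90),(125,255,255));m=cv2.morphologyEx(m,cv2.MORPH_CLOSE,np.ones((9,9)))
n,l,st,c=cv2.connectedComponentsWithStats(m);j=1+st[1:,4].argmax();print(st[j],c[j])
ct=max(cv2.findContours((l==j).astype(np.uint8),0,2)[0],key=cv2.contourArea)
W=np.array([ray("wrist",u,v,.029,k)[:2] for [[u,v]] in ct],np.float32)
r=cv2.minAreaRect(W);print("nest rect",r)
def quad(pts,z):
    P=np.array([ray("wrist",u*.64-.2,v*.64-.2,z,k) for u,v in pts]);e=np.diff(np.vstack([P,P[:1]]),axis=0)
    print(P.mean(0),np.linalg.norm(e,axis=1),np.arctan2(e[:,1],e[:,0]));return P.mean(0)
N=quad([(333,180),(496,174),(494,317),(342,320)],.029)
B=quad([(330,360),(448,359),(448,468),(331,470)],.096)
a=ray("wrist",290*.64,250*.64,.040,k);b=ray("wrist",541*.64,243*.64,.040,k);print("pins",a,b,(a+b)/2,np.linalg.norm(a-b),np.arctan2(a[1]-b[1],a[0]-b[0])-np.pi/2)
G=[(366,197),(458,193),(470,208),(469,286),(456,298),(376,301),(365,290),(359,213)]
print("tool yaw",np.arctan2(M[1,0],M[0,0]))
Nn=np.array([*r[0],.029])
for X in (N,Nn,(a+b)/2): print("shift tool",M.T@(X-B))
E
```

```text
[ 213  111  105   94 8236] [265.44997572 156.99660029]
nest rect ((0.5229310989379883, -0.026834432035684586), (0.06079620495438576, 0.06655968725681305), 12.682145118713379)
[ 0.52250059 -0.02750355  0.029     ] [0.06580876 0.06076957 0.06657754 0.05976198] [-1.34869394 -2.90835747  1.77781962  0.22068528]
[ 0.48123355 -0.02362147  0.096     ] [0.03567022 0.03818009 0.03793606 0.03859008] [-1.37546442 -2.92131904  1.77666108  0.16133835]
pins [0.5152746  0.02279481 0.04      ] [ 0.53650312 -0.0746651   0.04      ] [ 0.52588886 -0.02593515  0.04      ] 0.09974509156985525 0.21446810519250348
tool yaw 0.18859804335921615
shift tool [0.03982706 0.01157914 0.06698334]
shift tool [0.04037538 0.01100259 0.06698343]
shift tool [0.04344608 0.010669   0.05598268]
```

```bash
python3 -m pendant '[[[0.02,0.006,0.0],[0,0,-0.028]],[[0.04,0.0112,0.015],[0,0,-0.028]],[[0.04,0.0112,0.04],[0,0,-0.028]],[[0.04,0.0112,0.04],[0,0,-0.028]],[[0.04,0.0112,0.04],[0,0,-0.028]],[[0.04,0.0112,0.04],[0,0,-0.028]]]'
cat > ascii.py <<'E'
from h import *
import sys,json
from scipy.spatial.transform import Rotation as R
k=imaging.calibration("wrist");im=imaging.get_image("wrist");s=status.sense()
M=R.from_quat(s["tcp_rot"]).as_matrix();tag=sys.argv[1]
json.dump({a:np.array(b).tolist() for a,b in k.items()},open(f"k{tag}.json","w"));json.dump([s["tcp_pos"].tolist(),M.tolist()],open(f"s{tag}.json","w"))
cv2.imwrite(f"pics/raw{tag}.png",im)
E
python3 ascii.py 10; python3 - <<'E'
from h import *
import json
k=json.load(open("k10.json"));p,M=map(np.array,json.load(open("s10.json")));print(p,np.arctan2(M[1,0],M[0,0]))
im=cv2.imread("pics/raw10.png");h=cv2.cvtColor(im,cv2.COLOR_BGR2HSV);g=h[:,:,2]
m=cv2.inRange(h,(95,140,60),(125,255,255))
o=p+M@np.array([-.007,0,0]);u,v=map(int,pix("wrist",[o[0],o[1],.055]));print(u,v)
for r in range(v-75,v+60,3): print(r,''.join('B' if m[r,c] else ' .:-=+*#%@'[min(9,g[r,c]//26)] for c in range(u-75,u+75)))
E
```

```text
clock: 10.58
tcp_pos: [0.5297, -0.0222, 0.0154]
tcp_rot: [0.994, 0.11, -0.0, -0.0]
contact_force: [-0.7, 0.1, 1.0]
width: 0.412
grip_force: 20.2
[ 0.5302279  -0.0224338   0.01606701] 0.21962361081681517
247 262
187 ................:*@@@@@@@@@@@@@@@@@@@@@@@@@@@@@@@@@@@@@@@@@@@@@@@@@@@@@@@@@@@@@@@@@@@@@@@@@@@@@@@@@@@@@@@@@@@@@@@@@@@@@@@@@@@@@@@@@@@@@@@@@@@@@%#=.  .
190 ............... :+@@@@@BBBBBBBBBBBBBBBBBBBBBBBBBBBBBBBBBBBBBBBBBBBBBBBBBBBBBBBBBBBBBBBBBBBBBBBBBBBBBBBBBBBBBBBBBBBBBBBBBBBBBBBBBBBBBBBBBBBBBB@%*+:. ..
193 .................=%@@@BBBBBBBBBBBBBBBBBBBBBBBBBBBBBBBBBBBBBBBBBBBBBBBBBBBBBBBBBBBBBBBBBBBBBBBBBBBBBBBBBBBBBBBBBBBBBBBBBBBBBBBBBBBBBBBBBBBBBBBBB%+:. ..
196 .................=#@@@BBBBBB%###BBBBBBBBBBBBBBBBBBBBBBBBBBBBBBBBBBBBBBBBBBBBBBBBBBBBBBBBBBBBBBBBBBBBBBBBBBBBBBBBBBBBBBBBBBBBBBBBBBB%***BBBBBBBB#=: ...
199 .................-#@@@BBBBB#+++++%BBBBBBBBBBBBBBBBBBBBBBBBBBBBBBBBBBBBBBBBBBBBBBBBBBBBBBBBBBBBBBBBBBBBBBBBBBBBBBBBBBBBBBBBBBBBBBBB#+++++%BBBBBB#-.  ..
202 ......:..........:*@@@BBBBBBBBBBBBBBBBBBBBBBBBBBBBBBBBBBBBBBBBBBBBBBBBBBBBBBBBBBBBBBBBBBBBBBBBBBBBBBBBBBBBBBBB
[... 5385 characters left out ...]
===-======-===-======-===-==================--=--:.........:::::::::::::::::::::
310 :::::::::::::::::::::::::..:::::..:--=---=-------==-=-===-==-====-============--===-=======================-=========--::........:::::::::::::::::::::
313 ::::::::::::::::::::::::::=+=-::::--=======-=-=====-===-==-=====================================+*#*##**+===========-=--:....:-:::::::::::::::::::::::
316 ::::::::::::::::::::::::::==-::::--==--======-=--=========-=================================+*##########*=====-========--:...-==::::::::::::::::::::::
319 :::::::::::::::::::::::::-===-----=-=======-==--=======-============--==============-=====++*###########*+========--====--:::-+=-:::::::::::::::::::::
```

```bash
cat > rel.py <<'E'
from h import *
import json,sys
def setup(tag):
    k=json.load(open(f"k{tag}.json"));p,M=map(np.array,json.load(open(f"s{tag}.json")))
    return lambda u,v,z:M.T@(ray("wrist",u,v,z,k)-p)
E
python3 - <<'E'
from rel import *
t=setup("10");o=247-75
f=np.round
print("blue far",f(t(o+82,189.3,.029),4))
for r,a,b in [(205,18.5,146),(220,20,143.5),(235,21,142)]: print("blue sides",f(t(o+a,r,.029),4)[:2],f(t(o+b,r,.029),4)[:2])
print("far pins",f(t(o+52.5,207.5,.038),4),f(t(o+112,207.5,.038),4));print("side pins",f(t(o+42.5,218,.038),4),f(t(o+122,218,.038),4))
print("board far",f(t(o+76,229,.056),4),"L",f(t(o+39,255,.056),4),"R",f(t(o+113.5,255,.056),4))
t9=setup("9")
print("r9 board far",f(t9(388*.64,359*.64,.096),4),"L",f(t9(330.5*.64,415*.64,.096),4),"R",f(t9(448*.64,415*.64,.096),4))
E
```

```text
blue far [ 0.023   0.0032 -0.0129]
blue sides [ 0.0139 -0.0319] [0.0139 0.0386]
blue sides [ 0.0051 -0.0315] [0.0051 0.0377]
blue sides [-0.0041 -0.0314] [-0.0041  0.0374]
far pins [ 0.0156 -0.0124 -0.0219] [ 0.0156  0.0188 -0.0219]
side pins [ 0.0098 -0.0178 -0.0219] [ 0.0098  0.0242 -0.0219]
board far [ 0.0112 -0.0001 -0.0399] L [-0.0024 -0.018  -0.0399] R [-0.0024  0.0181 -0.0399]
r9 board far [ 0.0115  0.0019 -0.0411] L [-0.0074 -0.0162 -0.0411] R [-0.0075  0.0206 -0.0411]
```

```bash
python3 -m pendant '[[[0.0005,0.003,0.0],[0,0,0]],[[0.0005,0.003,0.008],[0,0,0]],[[0.0005,0.003,0.008],[0,0,0]],[[0.0005,0.003,0.008],[0,0,0]],[[0.0005,0.003,0.008],[0,0,0]]]'
python3 ascii.py 11; python3 - <<'E'
from h import *
im=cv2.imread("pics/raw11.png");h=cv2.cvtColor(im,cv2.COLOR_BGR2HSV);g=h[:,:,2]
m=cv2.inRange(h,(95,140,60),(125,255,255))
for r in range(192,264,3): print(r,''.join('B' if m[r,c] else ' .:-=+*#%@'[min(9,g[r,c]//26)] for c in range(182,322)))
E
```

```text
clock: 11.05
tcp_pos: [0.5309, -0.0257, 0.007]
tcp_rot: [0.994, 0.109, -0.0, -0.0]
contact_force: [-0.3, 0.3, 1.0]
width: 0.413
grip_force: 20.2
192 @@@@@@@@@@@@@@@@@@@@@@@@@@@@@@@@@@@@@@@@@@@@@@@@@@@@@@@@@@@@@@@@@@@@@@@@@@@@@@@@@@@@@@@@@@@@@@@@@@@@@@@@@@@@@@@@@@@@@@@@@@@@@@@@@%#=.  .....
195 @@@@BBBBBBBBBBBBBBBBBBBBBBBBBBBBBBBBBBBBBBBBBBBBBBBBBBBBBBBBBBBBBBBBBBBBBBBBBBBBBBBBBBBBBBBBBBBBBBBBBBBBBBBBBBBBBBBBBBBBBBBBBB@@%*+-........
198 @@BBBBBBBBBBBBBBBBBBBBBBBBBBBBBBBBBBBBBBBBBBBBBBBBBBBBBBBBBBBBBBBBBBBBBBBBBBBBBBBBBBBBBBBBBBBBBBBBBBBBBBBBBBBBBBBBBBBBBBBBBBBBBBB#=:........
201 @@BBBBBBBBBBBBBBBBBBBBBBBBBBBBBBBBBBBBBBBBBBBBBBBBBBBBBBBBBBBBBBBBBBBBBBBBBBBBBBBBBBBBBBBBBBBBBBBBBBBBBBBBBBBBBBBBBBBBBBBBBBBBBB@#=:.  .....
204 @@BBBBB#+++++*BBBBBBBBBBBBBBBBBBBBBBBBBBBBBBBBBBBBBBBBBBBBBBBBBBBBBBBBBBBBBBBBBBBBBBBBBBBBBBBBBBBBBBBBBBBBBBBBBBBBB#+++++*BBBBBB@*=.. ......
207 @@BBBBBB%***#BBBBBBBBBBBBBBBBBBBBBBBBBBBBBBBBBBBBBBBBBBBBBBBBBBBBBBBBBBBBBBBBBBBBBBBBBBBBBBBBBBBBBBBBBBBBBBBBBBBBBBB#**#BBBBBBBB%*-.  ......
210 @@BBBBBBBBBBBBBBBBBBBBBBBBBBBBBB@@@@BBBBBBBBBBBBBBBBBBBBBBBBBBBBBBBBBBBBBBBBBBBBB
[... 1824 characters left out ...]
%#=:.....:-===-::::---:::.:-++=:::::::::=*#**+=-::::.....:.::..:::::::.:::::.::----:......:=#%%%%%%%%%%#+-:::::::::::...
252 :::::::-+#%%%%%%%%%%#=:......:*@@@*-:....:.::::..:.:.....::::..::..:...::.:.:.::::::::.:.:::::::.:-+*#*=.. ....:=#%%%%%%%%%%#+-:::::::::::..
255 ::::::=*#%%%%%%%%%%#+:........:=++=::::...::.::::::.::::::::::::::::::::::::::::.::::.:::::::.:::.:::::.........:+#%%%%%%%%%%#+-::::::::::::
258 -----=*%%%%%%%%%%%#+::.......-#@@@@*:::::.:..:..:::::::-==================-::::.::::::::..::::.:..-+*#*-... .....:+#%%%%%%%%%%%*=-----------
261 ::::-*#%%%%%%%%%%#+-..........:=++=-:..:...::...:::..::-==================-::::.::::.:::.::::.:....::::... . ....:-+#%%%%%%%%%%%*=::::::::::
```

```bash
python3 - <<'E'
from rel import *
t=setup("11");o=182;f=np.round
print("blue far",f(t(o+64,194,.029),4))
print("far pins",f(t(o+33,214,.038),4),f(t(o+95.5,214,.038),4));print("side pins",f(t(o+23,225,.038),4),f(t(o+105.5,225,.038),4))
print("board far",f(t(o+66,230.5,.048),4),"L",f(t(o+28.7,255,.048),4),"R",f(t(o+103.5,255,.048),4))
E
```

```text
blue far [ 0.0232 -0.0008 -0.0219]
far pins [ 0.0155 -0.0162 -0.0309] [ 0.0155  0.015  -0.0309]
side pins [ 0.0096 -0.0214 -0.0309] [ 0.0096  0.0202 -0.0309]
board far [ 0.011   0.0003 -0.0409] L [-0.0019 -0.0178 -0.0409] R [-0.0019  0.0184 -0.0409]
```

```bash
python3 -m pendant '[[[0.0005,-0.0009,0.0],[0,0,0]],[[0.0005,-0.0009,0.003],[0,0,0]],[[0.0005,-0.0009,0.006],[0,0,0]],[[0.0005,-0.0009,0.009],[0,0,0]],[[0.0005,-0.0009,0.009],[0,0,0]]]'|egrep 'pos|force'
python3 -m pendant '[[[0,0,0.001],[0,0,0]],[[0,0,0.002],[0,0,0]],[[0,0,0.003],[0,0,0]],[[0,0,0.003],[0,0,0]]]'|egrep 'pos|force'
```

```text
tcp_pos: [0.5321, -0.0247, -0.0013]
contact_force: [-2.6, 1.2, 8.5]
grip_force: 24.6
tcp_pos: [0.5323, -0.0247, -0.0035]
contact_force: [-3.6, 0.9, 11.1]
grip_force: 26.1
```

```bash
python3 -m pendant '[[[0,0,-0.004],[0,0,0]],[[0,0,-0.009],[0,0,0]],[[0,0,-0.009],[0,0,0]],[[0,0,-0.009],[0,0,0]]]'|egrep 'pos|force'
python3 ascii.py 12; python3 - <<'E'
from h import *
im=cv2.imread("pics/raw12.png");h=cv2.cvtColor(im,cv2.COLOR_BGR2HSV);g=h[:,:,2]
m=cv2.inRange(h,(95,140,60),(125,255,255))
for r in range(194,312,3): print(r,''.join('B' if m[r,c] else ' .:-=+*#%@'[min(9,g[r,c]//26)] for c in range(182,322)))
E
```

```text
tcp_pos: [0.5313, -0.0246, 0.0038]
contact_force: [-0.6, 0.3, 0.1]
grip_force: 20.2
194 @@@@@@@@@@@@@@@@@@@@@@@@@@@@@@@@@@@@@@@@@@@@@@@@@@@@@@@@@@@@@@@@@@@@@@@@%@@@@@@@@@@@@@@@@@@@@%%@@@@@@@@@@@@@@@@@@@@@@@@@@@@@@@@@@@@@%#=.....
197 @@@@@@@@@@@@@@@@@@@@@@@@@@@@@@@@@@@@@@@@@@@@@@@@@@@@@@@@@@@@@@@@@@@@@@@@@@@@@@@@@@@@@@@@@@@@@@@@@@@@@@@@@@@@@@@@@@@@@@@@@@@@@@@@@@@%*=:.. ..
200 @@@BBBBBBBBBBBBBBBBBBBBBBBBBBBBBBBBBBBBBBBBBBBBBBBBBBBBBBBBBBBBBBBBBBBBBBBBBBBBBBBBBBBBBBBBBBBBBBBBBBBBBBBBBBBBBBBBBBBBBBBBBBBBBBBB@*=:. ...
203 @@BBBBBBBBBBBBBBBBBBBBBBBBBBBBBBBBBBBBBBBBBBBBBBBBBBBBBBBBBBBBBBBBBBBBBBBBBBBBBBBBBBBBBBBBBBBBBBBBBBBBBBBBBBBBBBBBBBBBBBBBBBBBBBBBB@*=.. ...
206 @@@BBBBB%*+++*#BBBBBBBBBBBBBBBBBBBBBBBBBBBBBBBBBBBBBBBBBBBBBBBBBBBBBBBBBBBBBBBBBBBBBBBBBBBBBBBBBBBBBBBBBBBBBBBBBBBBBBB#+++++#BBBBBB@*-......
209 @@@BBBBB#+++++#BBBBBBBBBBBBBBBBBBBBBBBBBBBBBBBBBBBBBBBBBBBBBBBBBBBBBBBBBBBBBBBBBBBBBBBBBBBBBBBBBBBBBBBBBBBBBBBBBBBBBBB#++++*BBBBBBB%*-.  ...
212 %@@BBBBBBBBBBBBBBBBBBBBBBBBBBBBBBBBBBBBBBBBBBBBBBBBBBBBBBBBBBBBBBBBBBBBBBBBBBBBBBBBBBBBBBBBBBBBBBBBBBBBBBBBBBBBBBBBBBBBBBBBBBBBBBBB%+:.. ...
2
[... 4083 characters left out ...]
::..:BBBBBBBBBB@@@BBBBB@@@@@@@@@@@@@@@@BBBBBBBBBBBBBBBBB###############BBBBBB#BBBBBBBBBBB.............::::::::::::::::::
302 ......::.::::....::-::..-#@@@@@@@@@@@@@@@@@@@@@@@@@@@@@@@@@BBB@B%%##*#########**##*#########*#####*#*******+-...........:::::....:..:.....:.
305 ::::::::::::::......::.:+%@@@@@@@@@@@@@@@@@@@@@@@@@@@@@@@%*************************************************+=:..........::::::::::::::::::::
308 :::::::::::::::...::::.:=#%%%%%@@@@@@@@@@@@@%%%%%%@@@@@@%#**************************************************+-.........:::::::::::::::::::::
311 ::::::::::::::....::::.:-====================================================================================-:........:::::::::::::::::::::
```

```bash
python3 - <<'E'
from rel import *
t=setup("12");o=182;f=np.round
print("blue far L R",f(t(o+64,198.5,.029),4),f(t(o+1,220,.029),4),f(t(o+131,220,.029),4),"near blue",f(t(o+64,301,.029),4))
print("far pins",f(t(o+34.2,218.5,.038),4),f(t(o+97.5,218.5,.038),4));print("side pins",f(t(o+24,229,.038),4),f(t(o+108,229,.038),4))
for zb in(.044,.046,.048): print("board far",f(t(o+66,231,zb),4),"near",f(t(o+66,297.5,zb),4),"L",f(t(o+28.7,262,zb),4),"R",f(t(o+103.8,262,zb),4))
print(json.load(open("s12.json"))[0])
E
```

```text
blue far L R [ 0.0222 -0.0006 -0.0256] [ 0.0105 -0.0335 -0.0256] [ 0.0105  0.0343 -0.0256] near blue [-0.0385 -0.0007 -0.0255]
far pins [ 0.0148 -0.0152 -0.0346] [ 0.0148  0.0159 -0.0346]
side pins [ 0.0093 -0.0204 -0.0346] [ 0.0092  0.0212 -0.0346]
board far [ 0.0108  0.0004 -0.0406] near [-0.0258  0.0004 -0.0405] L [-0.0056 -0.0179 -0.0406] R [-0.0057  0.0189 -0.0406]
board far [ 0.0117  0.0004 -0.0426] near [-0.0244  0.0004 -0.0425] L [-0.0045 -0.0176 -0.0426] R [-0.0046  0.0187 -0.0426]
board far [ 0.0125  0.0004 -0.0446] near [-0.023   0.0004 -0.0445] L [-0.0034 -0.0173 -0.0446] R [-0.0034  0.0184 -0.0446]
[0.5309330284565419, -0.024599571226323846, 0.0034345328346777754]
```

```bash
python3 -m pendant '[[[-0.0012,0,0.0],[0,0,0]],[[-0.0012,0,0.002],[0,0,0]],[[-0.0012,0,0.004],[0,0,0]],[[-0.0012,0,0.004],[0,0,0]]]'|egrep 'pos|force'
python3 -m pendant '[[[0,0,0.001],[0,0,0]],[[0,0,0.002],[0,0,0]],[[0,0,0.002],[0,0,0]]]'|egrep 'pos|force'
```

```text
tcp_pos: [0.53, -0.0249, -0.0001]
contact_force: [-2.7, 0.4, 3.9]
grip_force: 22.8
tcp_pos: [0.5301, -0.0249, -0.0016]
contact_force: [-3.2, 0.3, 6.5]
grip_force: 24.0
```

```bash
python3 -m pendant '[[[-0.0007,0,-0.001],[0,0,0]],[[-0.0015,0,-0.001],[0,0,0]],[[-0.0015,0,-0.001],[0,0,0]]]'|egrep 'pos|force'
python3 -m pendant '[[[0,0,0.001],[0,0,0]],[[0,0,0.002],[0,0,0]],[[0,0,0.002],[0,0,0]]]'|egrep 'pos|force'
```

```text
tcp_pos: [0.5293, -0.0253, -0.0004]
contact_force: [-0.8, 0.2, 3.3]
grip_force: 22.1
tcp_pos: [0.5293, -0.0253, -0.0025]
contact_force: [-1.8, 0.1, 6.9]
grip_force: 23.4
```

The contact comes from the pads, which grip about 4 mm off the board's middle and so sit on the side guide pins. I'll regrip on the clear bench beside the jig's +y end.

```bash
python3 -m pendant '[[[0,0,-0.03],[0,0,0]],[[0,0,-0.032],[0,0,0]],[[0,-0.04,-0.032],[0,0,0]],[[0,-0.08,-0.032],[0,0,0]],[[0,-0.12,-0.032],[0,0,0]],[[0,-0.125,-0.032],[0,0,0]],[[0,-0.125,-0.032],[0,0,0]]]'|egrep 'pos|force'
python3 -m pendant '[[[0,0,0.03],[0,0,0]],[[0,0,0.055],[0,0,0]],[[0,0,0.06],[0,0,0]],[[0,0,0.0625],[0,0,0]],[[0,0,0.064],[0,0,0]],[[0,0,0.064],[0,0,0]]]'|egrep 'pos|force'
```

```text
tcp_pos: [0.5005, 0.0986, 0.0281]
contact_force: [-0.4, 0.6, -0.1]
grip_force: 20.3
tcp_pos: [0.5024, 0.0961, -0.0345]
contact_force: [0.5, 0.2, -0.2]
grip_force: 20.3
```

```bash
python3 -m pendant '[[[0,0,0.001],[0,0,0]],[[0,0,0.001],[0,0,0]]]'|egrep 'pos|force'
python3 -m pendant '[[[0,0,0],[0,0,0]],[[0,0,0],[0,0,0]],[[0,0,0],[0,0,0]],[[-0.004,0,0],[0,0,0]],[[-0.004,0,0],[0,0,0]],[[-0.004,0,0],[0,0,0]]]' 0.08|egrep 'pos|force|width'
python3 ascii.py 13; python3 - <<'E'
from h import *
im=cv2.imread("pics/raw13.png");g=cv2.cvtColor(im,cv2.COLOR_BGR2HSV)[:,:,2]
for r in range(216,306,4): print(r,''.join(' .:-=+*#%@'[min(9,g[r,c]//26)] for c in range(172,332)))
E
```

```text
tcp_pos: [0.5029, 0.0964, -0.0349]
contact_force: [0.1, -0.7, 1.9]
grip_force: 20.4
tcp_pos: [0.4972, 0.0959, -0.0362]
contact_force: [1.3, -0.2, 0.4]
width: 0.539
grip_force: 0.0
216 ################################################################################################################################################################
220 #########################################*+=----:::---====---=++=---=*#%%%%%%%%%%%%%%%%*=--=++=----=++=-:::------=+*############################################
224 #######################################*++#*+===+***+%@@@@#-+@@@@%+-*@@@@@@@@@@@@@@@@@@%+-#@@@@#=+%@@@%**#*+====+**++*##########################################
228 ######################################*+===========+*+:::.::.:.::..:*@@@@@@@@@@@@@@@@@@%=::::::........-===========++*##########################################
232 ######################################*+---=======--:::.::....:....:*@@@@@@@@@@@@@@@@@@%+#@@@%+:::.::...:-++======--=*##########################################
236 #############%%%%%%%%%%*-:.:=*#########*#@@@@#-:=#%%#+-:.:-*#+-::.:-#@@@@@@@@%%#******+=:::
[... 2174 characters left out ...]
==-==--:.. .................::::::::::::
292 :::::::.....::::........-+*###########################%@@@@@@@@@@@@@%%##################%%######%%%@%%*======-===---====-=====--:.  ... ...........:::::::::::::
296 ::::::::........ ......-+*##############################################################*+=--==-==-==-=====--=-====-==-=-=====-=-:................::::::::::::::
300 ::::::.:.......... ...-+*###########################################################+==+====-==-===-======--===--=-=--====-==-===-:... ............::.::::::::::
304 .:::::::.::........ .:-=+*########################################################*+====-=-=-======--=-======-====-===-====--=--==--... ......::::::::::::......
```

The pads are now centred along the board's edge (front corner near row 235, board rows 221–290). Regripping slightly higher.

```bash
python3 -m pendant '[[[0,0.0008,-0.0012],[0,0,0]],[[0,0.0008,-0.0012],[0,0,0]]]'|egrep 'pos|force'
python3 -m pendant '[[[0,0,0],[0,0,0]],[[0,0,0],[0,0,0]],[[0,0,0],[0,0,0]]]' -0.4 20|egrep 'pos|force|width'
python3 -m pendant '[[[0,0,-0.03],[0,0,0]],[[0,0,-0.06],[0,0,0]],[[0,0,-0.085],[0,0,0]],[[0,0.04,-0.085],[0,0,0]],[[0,0.08,-0.085],[0,0,0]],[[0,0.12,-0.085],[0,0,0]],[[0,0.125,-0.075],[0,0,0]],[[0,0.125,-0.075],[0,0,0]]]'|egrep 'pos|force|width'
python3 -m pendant '[[[0,0,0],[0,0,0]],[[0,0,0],[0,0,0]]]'|egrep 'pos|rot'
python3 ascii.py 14; python3 - <<'E'
from h import *
im=cv2.imread("pics/raw14.png");h=cv2.cvtColor(im,cv2.COLOR_BGR2HSV);g=h[:,:,2]
m=cv2.inRange(h,(95,140,60),(125,255,255))
for r in range(180,302,4): print(r,''.join('B' if m[r,c] else ' .:-=+*#%@'[min(9,g[r,c]//26)] for c in range(177,327)))
E
```

```text
tcp_pos: [0.4981, 0.0951, -0.0345]
contact_force: [1.4, 0.0, 0.5]
grip_force: 0.0
tcp_pos: [0.4981, 0.0951, -0.0345]
contact_force: [-1.0, -0.6, 2.4]
width: 0.41
grip_force: 19.8
tcp_pos: [0.5243, -0.0286, 0.0388]
contact_force: [-0.2, 0.2, -0.8]
width: 0.411
grip_force: 20.3
tcp_pos: [0.5243, -0.0258, 0.0397]
tcp_rot: [0.994, 0.11, -0.001, -0.0]
180 ..............:*@@@BBBBBBB%BBBBBBBBBBBBBBBBBBBBBBBBBBBBBBBBBBBBBBBBBBBBBBBBBBBBBBBBBBBBBBBBBBBBBBBBBBBBBBBBBBBBBBBBBBBBBBBBBBB%*=.........:.:....::...
184 ...............=%@@BBBBBBBBBBBBBBBBBBBBBBBB@@%%%@BBBBBBBBBBBBBBBBBBBBBBBBBBBBBBBBBBBBBBBBBBBBBB@%%%@@@BBBBBBBBBBBBBBBBBBBBBBBB%*-. .....:...:.........
188 ...............=#@@@BBBBBBBBBBBBBBBBBBBBBBB@@@%%@BBBBBBBBBBBBBBBBBBBBBBBBBBBBBBBBBBBBBBBBBBBBBBB%#%@@@BBBBBBBBBBBBBBBBBBBBBBBB%+-.........:...........
192 ...............-#@@@BBBBBBBBBBBBBBB@%%%%@BBBBBBBBBBBBBBBBBBBBBBBBBBBBBBBBBBBBBBBBBBBBBBBBBBBBBBBBBBBBBBB%%%%@@BBBBBBBBBBBBBBB@%*-......::.............
196 ...............:*@@@BBBBBBBBBBBBBB@@@@%@BBBBBBBBBBBBBBBBBBBBBBBBBBBBBBBBBBBBBBBBBBBBBBBBBBBBBBBBBBBBBBBB#*%@@@@BBBBBBBBBBBBBB@#
[... 3353 characters left out ...]
@@@@#-+#%%%@@@@@@@@@@@@@@#=-:::::::::=+=:................:::::::::::::::::::::::
288 ::::::::::::::::::...:::::......:=*###***++++++#@@@@@@@@@@@@@@@%##*=-===+==--==+%@@@@@@@@@@@@@#*=----------===-.... ...........:::::::::::::::::::::::
292 ::::::::::::::::::...::-::......=*####################%%%#*++++===============-===================-=======-=+++-...............:::::::::::::::::::::::
296 ::::::::::::::::::...:--:::....-*#######################*+====-=======-=--====-==-=====--============-=-===-==--:. ...........::::::::::::::::::::::::
300 ......................::-::...-+*####################+=====-=============-=-==-=====-==-======================--:..............::..:....::.:::::::::::
```

```bash
python3 - <<'E'
from rel import *
t=setup("14");o=177;f=np.round
print("far pins",f(t(o+46,186.5,.038),4),f(t(o+98.5,186.5,.038),4));print("side pins",f(t(o+37.5,195,.038),4),f(t(o+106.5,195,.038),4))
print("blue LR",f(t(o+17,204,.029),4),f(t(o+127,204,.029),4))
for zb in(.078,.080): print("board far",f(t(o+66,220.5,zb),4),"near",f(t(o+66,289,zb),4),"L",f(t(o+33.8,250,zb),4),"R",f(t(o+108.7,250,zb),4))
E
```

```text
far pins [ 0.0206 -0.0144  0.0019] [0.0205 0.0167 0.0019]
side pins [ 0.0153 -0.0196  0.0019] [0.0153 0.0216 0.0019]
blue LR [ 0.0066 -0.0338  0.0109] [0.0065 0.0358 0.0109]
board far [ 0.0148 -0.0019 -0.0381] near [-0.0226 -0.0021 -0.0381] L [-0.0007 -0.0178 -0.0381] R [-0.0007  0.0189 -0.0381]
board far [ 0.0156 -0.0019 -0.0401] near [-0.0213 -0.0021 -0.0401] L [ 0.0004 -0.0175 -0.0401] R [ 0.0003  0.0187 -0.0401]
```

```bash
python3 -m pendant '[[[0.0018,0.0004,0.015],[0,0,0]],[[0.0018,0.0004,0.032],[0,0,0]],[[0.0018,0.0004,0.032],[0,0,0]],[[0.0018,0.0004,0.032],[0,0,0]],[[0.0018,0.0004,0.032],[0,0,0]]]'|egrep 'pos|force'
python3 ascii.py 15; python3 - <<'E'
from h import *
im=cv2.imread("pics/raw15.png");h=cv2.cvtColor(im,cv2.COLOR_BGR2HSV);g=h[:,:,2]
m=cv2.inRange(h,(95,140,60),(125,255,255))
for r in list(range(186,250,3))+list(range(276,306,3)): print(r,''.join('B' if m[r,c] else ' .:-=+*#%@'[min(9,g[r,c]//26)] for c in range(177,327)))
E
```

```text
tcp_pos: [0.5272, -0.0262, 0.0089]
contact_force: [0.3, -0.7, -0.2]
grip_force: 20.3
186 ...-#@@@@@@@@@@@@@@@@@@@@@@@@@@@@@@@@@@@@@@@@@@@@@@@@@@@@@@@@@@@@@@@@@@@@@@@@@@@@@@@@@@@@@@@@@@@@@@@@@@@@@@@@@@@@@@@@@@@@@@@@@@@@@@@@@%*-.  .........:
189 . .-#@@@BBBBBBBBBBBBBBBBBBBBBBBBBBBBBBBBBBBBBBBBBBBBBBBBBBBBBBBBBBBBBBBBBBBBBBBBBBBBBBBBBBBBBBBBBBBBBBBBBBBBBBBBBBBBBBBBBBBBBBBBBBBBBB%+-.  ..........
192 ...:#@@@BBBBBBBBBBBBBBBBBBBBBBBBBBBBBBBBBBBBBBBBBBBBBBBBBBBBBBBBBBBBBBBBBBBBBBBBBBBBBBBBBBBBBBBBBBBBBBBBBBBBBBBBBBBBBBBBBBBBBBBBBBBBBB%*-.............
195 ...:+%@@BBBBBB*++++#BBBBBBBBBBBBBBBBBBBBBBBBBBBBBBBBBBBBBBBBBBBBBBBBBBBBBBBBBBBBBBBBBBBBBBBBBBBBBBBBBBBBBBBBBBBBBBBBBBBBB#++++*BBBBBBB%+-. ...........
198 ....=%@@BBBBBB*++++#BBBBBBBBBBBBBBBBBBBBBBBBBBBBBBBBBBBBBBBBBBBBBBBBBBBBBBBBBBBBBBBBBBBBBBBBBBBBBBBBBBBBBBBBBBBBBBBBBBBBB#++++#BBBBBBB#+:.............
201 .. .-#@@BBBBBBBBBBBBBBBBBBBBBBBBBBBBBBBBBBBBBBBBBBBBBBBBBBBBBBBBBBBBBBBBBBBBBBBBBBBBBBBBBBBBBBBBBBBBB@BBBBBBBBBBBBBBBBBBBBBBBBBBBBBBB@#=:  ...........
204 ....-#@@@BBBBBBBBBBBBBBBBBBBBBBBBBBB@@%%%%@@BBBBBBBBBBBBBBBBBBBBBBBBBBBBBBBBBBBBB
[... 3244 characters left out ...]
####******#%%%%%%%%%####****************=:.. ............:::::::::::::::::::::::
294 ::::::::::::::::::...::--::....=#@@@@@@@@@@@@@@@@@@@@@@@@@@@@@@@@@@@#*****************************************+=:.............::::::::::::::::::::::::
297 ::::..::::::::::::....:::::...-*@@@@@@@@@@@@@@@@@@@@@@@@@@@@@@@@@@@%*******************************************+-. ...........::::::::::::::::::::::::
300 :::..............:....:::::...-+##%#%%#%#%%%#%#%#%#%%##%#%##*+++=+==============================================-.....................:.::::::::::::::
303 :.:..::::::::::::::...::-::..:=*########################*+++=====================================-====--========-:...........::::::::::::::..:..:.....
```

```bash
python3 - <<'E'
from rel import *
t=setup("15");o=177;f=np.round
print("blue far/near",f(t(o+70,187.7,.029),4),f(t(o+70,290,.029),4),"LR",f(t(o+5,207,.029),4),f(t(o+136.3,207,.029),4))
print("far pins",f(t(o+39,207.5,.038),4),f(t(o+101.5,207.5,.038),4));print("side pins",f(t(o+29.7,217,.038),4),f(t(o+112,217,.038),4))
for zb in(.047,.049): print("board far",f(t(o+66,220.7,zb),4),"near",f(t(o+66,288.5,zb),4),"L",f(t(o+33.7,250,zb),4),"R",f(t(o+108.7,250,zb),4))
t=setup("12");o=182
E
```

```text
blue far/near [ 0.0258 -0.0006 -0.0196] [-0.0354 -0.0006 -0.0197] LR [ 0.0152 -0.0351 -0.0197] [ 0.0152  0.0347 -0.0196]
far pins [ 0.0181 -0.0161 -0.0287] [ 0.0181  0.0153 -0.0286]
side pins [ 0.013  -0.0209 -0.0287] [ 0.013   0.0207 -0.0286]
board far [ 0.0145 -0.0024 -0.0377] near [-0.0225 -0.0026 -0.0377] L [-0.0009 -0.0183 -0.0377] R [-0.0009  0.0185 -0.0377]
board far [ 0.0153 -0.0024 -0.0397] near [-0.0212 -0.0025 -0.0397] L [ 0.0001 -0.0181 -0.0397] R [ 0.0001  0.0183 -0.0397]
```

```bash
python3 -m pendant '[[[-0.0003,-0.0003,0.003],[0,0,0]],[[-0.0003,-0.0003,0.006],[0,0,0]],[[-0.0003,-0.0003,0.009],[0,0,0]],[[-0.0003,-0.0003,0.009],[0,0,0]]]'|egrep 'pos|force'
python3 -m pendant '[[[0,0,0.001],[0,0,0]],[[0,0,0.002],[0,0,0]],[[0,0,0.003],[0,0,0]],[[0,0,0.003],[0,0,0]]]'|egrep 'pos|force'
```

```text
tcp_pos: [0.526, -0.0266, -0.0014]
contact_force: [-0.3, -0.7, 0.4]
grip_force: 20.3
tcp_pos: [0.5262, -0.0268, -0.0039]
contact_force: [-0.9, 0.0, 1.1]
grip_force: 20.3
```

Past the pins cleanly. Two more millimetres down, then release.

```bash
python3 -m pendant '[[[0,0,0.001],[0,0,0]],[[0,0,0.0018],[0,0,0]],[[0,0,0.0018],[0,0,0]]]'|egrep 'pos|force'
python3 -m pendant '[[[0,0,0],[0,0,0]],[[0,0,0],[0,0,0]],[[0,0,0],[0,0,0]],[[0,0,0],[0,0,0]]]' 0.05|egrep 'pos|force|width|clock'
python3 ascii.py 16; python3 - <<'E'
from h import *
im=cv2.imread("pics/raw16.png");h=cv2.cvtColor(im,cv2.COLOR_BGR2HSV);g=h[:,:,2]
m=cv2.inRange(h,(95,140,60),(125,255,255))
for r in range(186,304,3): print(r,''.join('B' if m[r,c] else ' .:-=+*#%@'[min(9,g[r,c]//26)] for c in range(177,327)))
E
```

```text
tcp_pos: [0.5262, -0.0268, -0.0055]
contact_force: [-3.2, -0.9, 3.4]
grip_force: 20.4
clock: 18.13
tcp_pos: [0.5267, -0.0266, -0.0055]
contact_force: [-0.4, 0.2, -1.2]
width: 0.525
grip_force: 0.0
186 @@@@@@@@@@@@@@@@@@@@@@@@@%*****#%%%###****************#%%%####***************#%%######***************########%@@@@@@@@@@@@@@@@@@@@@@@@@@@@@@@@#=--:--:
189 @@@@@@@@@@@@@@@@@@@@@@@@@%%%###%@@@@@@@@@@@@@@@%%%%###%@@@@@@@@@@@@@@%%%%####%@@@@@@@@@@@@@@%%%%####%@@@@@@@@@@@@@@@@@@@@@@@@@@@@@@@@@@@@@@@@#-. .....
192 @@@@@@@@@@@@@@@@@@@@@@@@@@@@@@@@@@@@@@@@@@@@@@@@@@@@@@@@@@@@@@@@@@@@@@@@@@@@@@@@@@@@@@@@@@@@@@@@@@@@@@@@@@@@@@@@@@@@@@@@@@@@@@@@@@@@@@@@@@@#+-..  ....
195 @@BBBBBBBBBBBBBBBBBBBBBBBBBBBBBBBBBBBBBBBBBBBBBBBBBBBBBBBBBBBBBBBBBBBBBBBBBBBBBBBBBBBBBBBBBBBBBBBBBBBBBBBBBBBBBBBBBBBBBBBBBBBBBBBBBBBBBBBB%#+-.. .....
198 @BBBBBBBBBBBBBBBBBBBBBBBBBBBBBBBBBBBBBBBBBBBBBBBBBBBBBBBBBBBBBBBBBBBBBBBBBBBBBBBBBBBBBBBBBBBBBBBBBBBBBBBBBBBBBBBBBBBBBBBBBBBBBBBBBBBBBBBBBB%*-.  .....
201 @BBBBBBBBB%BBBBBBBBBBBBBBBBBBBBBBBBBBBBBBBBBBBBBBBBBBBBBBBBBBBBBBBBBBBBBBBBBBBBBBBBBBBBBBBBBBBBBBBBBBBBBBBBBBBBBBBBBBBBBBBBB
[... 4596 characters left out ...]
BBBBBBBBBB@@@@@@@@@@@@@@@@%*+++==+*BBBBBB****BBBBBBBB..... . .........::::::::::
294 ::::....:::::.......BBBBBBBBBBBBBBB@%%%%%%@BBBBBBBBBBBBBBBBBBBBBBBBBBBBBBBBBBBBBBBBBBBBBBBBBBBBBB*+++++++BBBBBBBBBBBBBBBBBBB... ...........:::::::::::
297 :::::....::::......BBBBBBBBBBBBBBB@%%@@@%@BBBBBBBBBBBBBBBBBBBBBBBBBBBBBBBBBBBBBBBBBBBBBBBBBBBBBBBB+++++++*BBBBBBBBBBBBBBB-:.....  .........:::::::::::
300 :::::......::.....:BBBBBBBBBBBBBBBB@@@@@@BBBBBBBBBBBBBBBBBBBBBBBBBBBBBBBBBBBBBBBBBBBBBBBBBBBBBBBBBB*++***BBBBBBBBBBBBBBBB-:::. . . ........:..::::::::
303 .::::::..........:BBBBBBBBBBBBBBBBBBB@BBBBBBBBBBBBBBBBBBBBBBBBBBBBBBBBBBBBBBBBBBBBBBBBBBBBBBBBBBBBBBBBBBBBBBBBBBBBBBBBBBBBBBBB..........:::::.:.......
```

The board sits flat inside all eight guide pins (rows 222–291, two-plug edge towards the robot) and is let go. Now straight up and over to the cover.

```bash
python3 -m pendant '[[[0,0,-0.012],[0,0,0]],[[0,0,-0.04],[0,0,0]],[[0,0,-0.08],[0,0,0]],[[-0.005,0.02,-0.12],[0,0,-0.12]],[[-0.015,0.055,-0.13],[0,0,-0.24]],[[-0.025,0.09,-0.13],[0,0,-0.36]],[[-0.04,0.125,-0.13],[0,0,-0.48]],[[-0.055,0.16,-0.13],[0,0,-0.6]]]'|egrep 'pos|force'
python3 - <<'E'
from h import *
from scipy.spatial.transform import Rotation as R
s=status.sense();M=R.from_quat(s["tcp_rot"]).as_matrix();print(np.arctan2(M[1,0],M[0,0]),M.T@(np.array([.493,-.306,.125])-s["tcp_pos"]))
E
```

```text
tcp_pos: [0.5087, -0.193, 0.1266]
contact_force: [0.3, -0.4, -0.3]
grip_force: 0.0
0.8078576739602853 [-0.09249019  0.06670703  0.00167452]
```

```bash
python3 -m pendant '[[[-0.03,0.02,0],[0,0,-0.12]],[[-0.06,0.045,0],[0,0,-0.24]],[[-0.092,0.067,0],[0,0,-0.36]],[[-0.092,0.067,0],[0,0,-0.43]],[[-0.092,0.067,0],[0,0,-0.43]],[[-0.092,0.067,0],[0,0,-0.43]]]' 0.3|egrep 'pos|force|width'
python3 ascii.py 17; python3 - <<'E'
from rel import *
t=setup("17");p,M=map(np.array,json.load(open("s17.json")));k=json.load(open("k17.json"));print(p,np.arctan2(M[1,0],M[0,0]))
im=cv2.imread("pics/raw17.png");h=cv2.cvtColor(im,cv2.COLOR_BGR2HSV)
m=cv2.inRange(h,(3,130,120),(18,255,255));m=cv2.morphologyEx(m,cv2.MORPH_OPEN,np.ones((3,3)))
n,l,st,c=cv2.connectedComponentsWithStats(m);j=1+st[1:,4].argmax();print(st[j],c[j])
ct=max(cv2.findContours((l==j).astype(np.uint8),0,2)[0],key=cv2.contourArea)
r=cv2.minAreaRect(np.array([ray("wrist",u,v,.05,k)[:2] for [[u,v]] in ct],np.float32));print(r)
g=h[:,:,2]
for rr in range(max(0,st[j,1]-36),min(384,st[j,1]+st[j,3]+40),5): print(rr,''.join('O' if m[rr,cc] else ' .:-=+*#%@'[min(9,g[rr,cc]//26)] for cc in range(170,340)))
for q in ["cover","cover_grip","cover_hole"]: print(q,[(round(d["p"],2),np.round(d["location"],4).tolist()) for d in models.mark_of("wrist",q)])
E
```

```text
tcp_pos: [0.4924, -0.3043, 0.125]
contact_force: [-0.0, -0.2, 0.7]
width: 0.646
grip_force: 0.0
[ 0.49250113 -0.30364326  0.12484827] 1.2297573872879402
[238 144  26  85 604] [245.25993377 183.63576159]
((0.4933016300201416, -0.3054046034812927), (0.07343054562807083, 0.0185940433293581), 73.1760482788086)
108 *************************************+++=+#%@@@@@@@@@@@@@@@@@@@@@@@@@@@@@@@@@@@@@@@@@@@@@@@@@@@@@@@@@@@@@@@@@@@@@@#*******************************************************
113 ******************************+=----------+%@@@@@@@@@@@@@@@@@@@@@@@@@@@@@@@@@@@@@@@@@@@@@@@@@@@@@@@@@@@@@@@@@@@@@@#*******************************************************
118 *****************************+=-----------=#%@@@@@@@@@@@@@@@@@@@@@@@@@@@@@@@@@@@@@@@@@@@@@@@@@@@@@@@@@@%%##%%@@@@@#*******************+***********************************
123 *******************************+=----------+%@@@#*+==+*%%@@@@@@@@@@@@@@@@@@@@@@@@@@@@@@@@@@@@@@@@@@@@#+=:..-=*%@@@#*******************************************************
128 *******************************=-----------=#%@%*+----+*%@@@@@@@@@@@@@@@@@@@@@@@@@@@@@@@
[... 4420 characters left out ...]
**+-..        ..:-=+++++++++=-:......
258 +++==-............  .-+****************************************************+***********************************************************=:.            .:-=++++++++++=-:...
263 ++=:. ....... . .   .:=+**************************************************************************************************************+=:     .         ..:==++==++++++=-.
268 -:.. .....         . :=+**************************************************************************************************************+-:                . .:-=========++=
cover [(0.56, [0.4964, -0.3069, -0.0022])]
cover_grip [(0.88, [0.4914, -0.3081, 0.0424])]
cover_hole [(0.96, [0.5103, -0.2582, -0.0008])]
```

```bash
python3 - <<'E'
from rel import *
t=setup("17");p,M=map(np.array,json.load(open("s17.json")));k=json.load(open("k17.json"))
im=cv2.imread("pics/raw17.png");h=cv2.cvtColor(im,cv2.COLOR_BGR2HSV)
print(h[190,235:290:3].tolist())
for nm,lo,hi in [("top",(8,100,200),(28,255,255))]:
    m=cv2.inRange(h,lo,hi);m=cv2.morphologyEx(m,cv2.MORPH_OPEN,np.ones((3,3)))
    n,l,st,c=cv2.connectedComponentsWithStats(m);j=1+st[1:,4].argmax();print(st[j],c[j])
    ct=max(cv2.findContours((l==j).astype(np.uint8),0,2)[0],key=cv2.contourArea)
    for z in (.05,):
        r=cv2.minAreaRect(np.array([t(u,v,z)[:2] for [[u,v]] in ct],np.float32));print("tool frame",r,cv2.boxPoints(r))
m2=m[::4,220:290:1]
for i,row in enumerate(m2):
    if row.any(): print(i*4,''.join('O' if x else '.' for x in row))
# plate: bright white low saturation
w=cv2.inRange(h,(0,0,215),(180,60,255));w=cv2.morphologyEx(cv2.bitwise_or(w,m),cv2.MORPH_CLOSE,np.ones((25,25)));n,l,st,c=cv2.connectedComponentsWithStats(w);j=1+st[1:,4].argmax()
ct=max(cv2.findContours((l==j).astype(np.uint8),0,2)[0],key=cv2.contourArea)
r=cv2.minAreaRect(np.array([t(u,v,.022)[:2] for [[u,v]] in ct],np.float32));print("plate tool",r)
E
```

```text
[[112, 20, 139], [120, 11, 141], [13, 227, 207], [17, 255, 251], [20, 255, 254], [20, 255, 255], [21, 255, 255], [21, 255, 255], [22, 255, 255], [21, 255, 255], [14, 146, 252], [111, 7, 240], [109, 8, 241], [110, 9, 242], [107, 9, 242], [110, 10, 241], [113, 9, 239], [117, 10, 220], [14, 20, 169]]
[ 235  131   34   99 2410] [252.50041494 180.34315353]
tool frame ((0.003391895443201065, 0.002821638248860836), (0.023357762023806572, 0.08353981375694275), 86.26490020751953) [[-0.03905009 -0.00611139]
 [ 0.04431227 -0.01155348]
 [ 0.04583388  0.01175467]
 [-0.03752848  0.01719676]]
132 .....................OOOOOOOOOOOOOOOOOOOOOOO..........................
136 ...............OOOOOOOOOOOO......OOOOOOOOOOO..........................
140 ...............OOOOOOOOOOOOO....OOOOOOOOOOOOO.........................
144 ................OOOOOOOOOOOOOOOOOOOOOOOOOO............................
148 .......................OOOOOOOOOOOOOOOOOOO............................
152 ...................OOOOOOOOOOOOOOOOOOOOOOOOO..........................
156 ...................OOOOOOOOOOOOOOOOOOOOOOOOO.................
[... 780 characters left out ...]
......OOOOOOOOOOOOOOOOOOOOOOOOO.......................
204 ......................OOOOOOOOOOOOOOOOOOOOOOOOO.......................
208 .......................OOOOOOOOOOOOOOOOOOOOOOOO.......................
212 .......................OOOOOOOOOOOOOOOOOOOOOOOO.......................
216 .......................OOOOOOOOOOOOOOOOOOOOOOOOO......................
220 ........................OOOOOOOOOOOOOOOOOOOOOOOOO.....................
224 ......................OOOOOOOOOOOOOOOOOOOOOOOOOOO.....................
228 ......................OOOOOOOOOOOOOOOOOOOOOOOO........................
plate tool ((-0.07274481654167175, -0.21752750873565674), (0.16771361231803894, 0.16525064408779144), 69.87108612060547)
```

```bash
python3 - <<'E'
from rel import *
t=setup("17");p,M=map(np.array,json.load(open("s17.json")));f=lambda *a:np.round(t(*a),4)
a,b=t(251.6,156,.05),t(255.8,216,.05);print(a,b,"yaw err (tool)",np.arctan2(a[1]-b[1],a[0]-b[0]))
for r,c0,c1 in [(156,239,264),(190,241,266),(216,243,268.5)]: print("bar",f(c0,r,.05),f(c1,r,.05))
print("bar ends",f(253,148.5,.05),f(256,223,.05))
# plate edges from ascii (offset 170): row 118 L~43.5? R 114.5; row 213 L 52 R 118 ; far/near rows
for r,c0,c1 in [(118,43,114.5),(163,47.5,116),(213,52,117.5)]: print("plate",f(170+c0,r,.022),f(170+c1,r,.022))
# fingertips
print("fingers inner front corner", f(170+20,238,.16),f(170+136,238,.16))
E
```

```text
[0.02536809 0.00226254 0.07485478] [-0.02660315  0.00594468  0.07484364] yaw err (tool) -0.07073139010203416
bar [ 0.0254 -0.008   0.0749] [0.0254 0.0123 0.0749]
bar [-0.0033 -0.0066  0.0748] [-0.0034  0.0144  0.0749]
bar [-0.0266 -0.005   0.0748] [-0.0266  0.0168  0.0748]
bar ends [0.0315 0.0034 0.0749] [-0.0331  0.0062  0.0748]
plate [ 0.0539 -0.0311  0.1029] [0.0538 0.0312 0.1029]
plate [ 0.0141 -0.0283  0.1028] [0.0139 0.0338 0.1029]
plate [-0.0342 -0.0254  0.1028] [-0.0343  0.0368  0.1028]
fingers inner front corner [ 0.0038 -0.0295 -0.0352] [ 0.0037  0.0281 -0.0351]
```

```bash
python3 -m pendant '[[[0.004,0.004,0.03],[0,0,-0.066]],[[0.004,0.004,0.07],[0,0,-0.066]],[[0.004,0.004,0.1],[0,0,-0.066]],[[0.004,0.004,0.12],[0,0,-0.066]],[[0.004,0.004,0.128],[0,0,-0.066]],[[0.004,0.004,0.128],[0,0,-0.066]]]' 0.1|egrep 'pos|force|width'
python3 -m pendant '[[[0,0,0],[0,0,0]],[[0,0,0],[0,0,0]],[[0,0,0],[0,0,0]],[[0,0,0],[0,0,0]],[[0,0,0],[0,0,0]]]' -0.8 80
```

```text
tcp_pos: [0.4961, -0.2997, -0.006]
contact_force: [-0.7, 0.2, -0.1]
width: 0.552
grip_force: 0.0
clock: 20.47
tcp_pos: [0.4993, -0.3028, -0.001]
tcp_rot: [0.797, 0.604, 0.001, 0.002]
contact_force: [0.6, 0.5, 6.2]
width: 0.233
grip_force: 81.9
```

```bash
python3 -m pendant '[[[0,0,-0.01],[0,0,0]],[[0,0,-0.03],[0,0,0]],[[0,0,-0.06],[0,0,0]],[[0,0,-0.09],[0,0,0]],[[0,0,-0.09],[0,0,0]],[[0,0,-0.09],[0,0,0]]]'
python3 - <<'E'
from h import *
from scipy.spatial.transform import Rotation as R
s=status.sense();M=R.from_quat(s["tcp_rot"]).as_matrix();y=np.arctan2(M[1,0],M[0,0]);print(y,1.789-y,M[2],M.T@(np.array([.522,-.022,s["tcp_pos"][2]])-s["tcp_pos"]))
E
```

```text
clock: 20.97
tcp_pos: [0.4987, -0.3028, 0.089]
tcp_rot: [0.797, 0.604, 0.001, 0.002]
contact_force: [-0.4, 1.8, -3.2]
width: 0.234
grip_force: 80.8
1.2970888766831572 0.4919111233168427 [-0.00187376  0.00458406 -0.99998774] [ 0.27659829 -0.05349155 -0.0007635 ]
```

```bash
python3 -m pendant '[[[0.035,-0.005,0],[0,0,-0.07]],[[0.075,-0.012,0],[0,0,-0.14]],[[0.115,-0.02,0],[0,0,-0.22]],[[0.155,-0.03,0],[0,0,-0.3]],[[0.195,-0.038,0],[0,0,-0.38]],[[0.235,-0.046,0],[0,0,-0.45]],[[0.26,-0.051,0],[0,0,-0.492]],[[0.2766,-0.0535,0],[0,0,-0.492]]]'|egrep 'pos|force'
python3 -m pendant '[[[0,0,0],[0,0,0]],[[0,0,0],[0,0,0]],[[0,0,0],[0,0,0]]]'
python3 ascii.py 18; python3 - <<'E'
from rel import *
p,M=map(np.array,json.load(open("s18.json")));print(p,np.arctan2(M[1,0],M[0,0]),M[2])
im=cv2.imread("pics/raw18.png");h=cv2.cvtColor(im,cv2.COLOR_BGR2HSV);g=h[:,:,2];m=cv2.inRange(h,(3,120,120),(28,255,255))
for r in range(60,330,5): print(r,''.join('O' if m[r,c] else ' .:-=+*#%@'[min(9,g[r,c]//26)] for c in range(150,370,2)))
E
```

```text
tcp_pos: [0.5184, -0.0178, 0.0837]
contact_force: [0.8, 0.5, -2.4]
grip_force: 80.7
clock: 21.88
tcp_pos: [0.5196, -0.0214, 0.0849]
tcp_rot: [0.626, 0.78, -0.001, -0.001]
contact_force: [0.6, 1.1, -2.6]
width: 0.232
grip_force: 80.7
[ 0.51987744 -0.0217061   0.08528294] 1.7882048832667519 [ 3.59477267e-04 -2.01889027e-03 -9.99997897e-01]
60 ********************#**********#****#*#*********#**********#***#********#**********#****#*#**********#********
65 #***#*********************##*******#*********#*#*****************************#***#****#***************#*******
70 ****************************#******************************#*******##*#****#***##*******#****#*********#******
75 ************************#**#********#***********#*#*****************##***#******#********#*********#*#********
80 *********#********##****#**********************************************#********##*#***#***#***********#******
85 **************+*****+*******##***#**************************************#******#****##*#*******#****#*********
90 -----------------------------==+****#********##***#***********#**********
[... 4741 characters left out ...]
..........
300 .............................. .......OOOOOOOOOOOOOOOOOOOOOOOO................................................
305 ........................... ...... ..:OOOOOOOOOOOOOOOOOOOOOOO%:...............................................
310 ............. .............. .. .....-OOOOOOOOOOOOOOOOOOOOOOO%-...............................................
315 ..................................-::%%OOOOOOOOOOOOOOOOOOOOOO@*.-:............................................
320 .................................:%@@@%OOOOOOOOOOOOOOOOOOOOOO@@@@*............................................
325 .................................*@@@@%OOOOOOOOOOOOOOOOOOOOO@@@@@%:...........................................
```

```bash
python3 - <<'E'
from rel import *
t=setup("18");f=lambda *a:np.round(t(*a),4)
print("shoulder L,R @112",f(209.5,112,.026),f(296.5,112,.026),"far",f(253,107.5,.026))
for u in (.082,.085,.088,.09):
    z=u+.022
    L1,R1,L2,R2=t(184.5,127,z),t(315.5,127,z),t(187.3,165,z),t(313,165,z)
    print(u,"plate w",R1[1]-L1[1],"c@127",(L1+R1)[1]/2,"c@165",(L2+R2)[1]/2,"x",L1[0],L2[0],"far",t(250,118,z)[0],"bar c far/near",(t(224,215,u+.05)+t(274,215,u+.05))[:2]/2,(t(226,300,u+.05)+t(273,300,u+.05))[:2]/2,"bar far end",t(250,191,u+.05)[0], "w",t(274,215,u+.05)[1]-t(224,215,u+.05)[1])
E
```

```text
shoulder L,R @112 [ 0.0621 -0.0297  0.0594] [0.0622 0.034  0.0592] far [0.0653 0.0021 0.0593]
0.082 plate w 0.06520925110063196 c@127 -0.00048305376291704616 c@165 -0.0003642433356049919 x 0.05810241543038488 0.03884958957241668 far 0.06250206734819339 bar c far/near [ 0.02203668 -0.00100684] [-0.0218884  -0.00070941] bar far end 0.03317375811551466 w 0.022256810456943783
0.085 plate w 0.06398460589422031 c@127 -0.000500792257956021 c@165 -0.00038421311865633953 x 0.05836350155474996 0.039472248334082145 far 0.06268052696573496 bar c far/near [ 0.02317454 -0.00101642] [-0.0197503  -0.00072576] bar far end 0.03405800268457646 w 0.02174998474272874
0.088 plate w 0.06275996068780863 c@127 -0.0005185307529949942 c@165 -0.00040418290170773745 x 0.05862458767911505 0.04009490709574764 far 0.0628589865832765 bar c far/near [ 0.02431239 -0.001026  ] [-0.0176122  -0.00074212] bar far end 0.034942247253638245 w 0.02124315902851371
0.09 plate w 0.06194353055020092 c@127 -0.0005303564163542732 c@165 -0.0004174960904086925 x 0.05879864509535844 0.040510012936857936 far 0.06297795966163755 bar c far/near [ 0.02507096 -0.00103239] [-0.01618679 -0.00075302] bar far end 0.0355317436330128 w 0.020905275219036942
```

```bash
python3 -m pendant '[[[-0.002,0.0025,0.015],[0,0,0]],[[-0.002,0.0025,0.03],[0,0,0]],[[-0.002,0.0025,0.04],[0,0,0]],[[-0.002,0.0025,0.04],[0,0,0]],[[-0.002,0.0025,0.04],[0,0,0]]]'|egrep 'clock|pos|force'
python3 ascii.py 19; python3 - <<'E'
from rel import *
p,M=map(np.array,json.load(open("s19.json")));print(p,np.arctan2(M[1,0],M[0,0]))
im=cv2.imread("pics/raw19.png");h=cv2.cvtColor(im,cv2.COLOR_BGR2HSV);g=h[:,:,2]
for r in range(70,190,3 ): print(r,''.join(' .:-=+*#%@'[min(9,g[r,c]//26)] for c in range(160,350,2)))
E
```

```text
clock: 22.35
tcp_pos: [0.5228, -0.023, 0.0455]
contact_force: [-0.3, -0.6, -1.8]
grip_force: 80.7
[ 0.52363565 -0.02292502  0.04652616] 1.7882531108687676
70 *#**#**#**#***#********#********#*#*##**#*****************#**##***************##***#********#*#
73 *******#***********##**#***#***#*****#********************#******#**********#**#********###****
76 **#*#***#******##****#****************#****************#******#**#***#*****#*#******##******#**
79 *#**#**********#****************#****#*#****#***********************#**#*#*****#***###*********
82 ******#******************###**#**#**#*******************#*****##******************#*###******#*
85 *#********###**#****#**#********#****#********#***********#***#***#**#***##**********#*#*****#*
88 ******#*#******#*****#***#*******#****##*#*#*##*********##***##******#*#******#*#**#**********#
91 *********##********##*************##***************##***##****#***#*****##**#*#****#**#***##***
94 +***+==+***+=++***+=+***==+****==+************#**************************#***#****************#
97 -----------------=--------------------==+=---=+*+--
[... 2344 characters left out ...]

169 ----------+*++%@@@@@@@@@@@@@@@@%@@@@@@@@@@@@@@@@@@@@@@@@@@@@@@@@@@@@@@@@@@@@@@@@%**************
172 ----------+**+#@@@@@@@@@@@@@@@@#@@@@@@@@@@@@@@@@@@@@@@@@@@@@@@@@@@@@@@@@@@@@@@@@#*************#
175 ----------+**+#@@@@@@@@@@@@@@@@#@@@@@@@@@@@@@@@@@@@@@@@@@@@@@@@@@@@@@@@@@@@@@@@@#**************
178 ----------=+*+#@@@@@@@@%%%#%@@##@@@@@@@@@@@@@@@@@@@@@@@@@@@@@@@@@@@@@@@@@@@@@@@@#************#*
181 ----------=++*#@@@@@@*****+++*+*@@@%@@@@@@@@@@@@@@@@@@@@@@@@@@@@@@@@@@@@@@@+-=+**************#*
184 ----------=+++*%@@%#*****++++*+*#%%%%%%%%@@@@@@@@@@@@@@@@@@@@@@@@@@@@@@@@@@######**************
187 ----------=+*+++**********+++*++#########%@@@@@@@@@@@@@@@@@@@@@@@@@@@@@@@@@%%%%%#**************
```

```bash
python3 - <<'E'
from rel import *
t=setup("19");f=lambda *a:np.round(t(*a),4)
print("shoulder",f(197,111,.026),f(300.6,111,.026),"far",f(250,105.3,.026))
for zb in (.006,.008,.01): print("base",f(175.5,106,zb),f(324.3,106,zb),"far",f(250,99.3,zb))
for u in (.046,.048,.05):
    z=u+.022;print(u,"plate L",f(185.6,127,z)," screws",f(199,153,z),f(298,153,z),"far",f(250,117.5,z))
t=setup("18")
for u in (.086,.088): z=u+.022;print("18: screws",f(150+2*24.5,152.5,z),f(150+2*73.3,152.5,z))
E
```

```text
shoulder [ 0.0641 -0.0332  0.0205] [0.0641 0.0299 0.0205] far [ 0.0675 -0.0009  0.0205]
base [ 0.0666 -0.0506  0.0405] [0.0666 0.0488 0.0405] far [ 0.0709 -0.0008  0.0405]
base [ 0.0667 -0.0501  0.0385] [0.0666 0.0483 0.0385] far [ 0.0709 -0.0008  0.0385]
base [ 0.0667 -0.0497  0.0365] [0.0667 0.0479 0.0365] far [ 0.0709 -0.0008  0.0365]
0.046 plate L [ 0.0582 -0.0325 -0.0215]  screws [ 0.0454 -0.0265 -0.0215] [ 0.0454  0.0229 -0.0215] far [ 0.0627 -0.0011 -0.0215]
0.048 plate L [ 0.0583 -0.0321 -0.0235]  screws [ 0.0457 -0.0262 -0.0235] [ 0.0457  0.0225 -0.0235] far [ 0.0628 -0.0011 -0.0235]
0.05 plate L [ 0.0585 -0.0317 -0.0255]  screws [ 0.0461 -0.0259 -0.0255] [ 0.0461  0.0222 -0.0255] far [ 0.0629 -0.0011 -0.0255]
18: screws [ 0.046  -0.0258 -0.0226] [ 0.046   0.0227 -0.0227]
18: screws [ 0.0463 -0.0255 -0.0246] [ 0.0464  0.0224 -0.0247]
```

```bash
python3 -m pendant '[[[0.003,0,0.0],[0,0,0]],[[0.003,0,0.003],[0,0,0]],[[0.003,0,0.006],[0,0,0]],[[0.003,0,0.006],[0,0,0]]]'|egrep 'pos|force'
python3 -m pendant '[[[0,0,0.0015],[0,0,0]],[[0,0,0.003],[0,0,0]],[[0,0,0.003],[0,0,0]]]'|egrep 'pos|force'
python3 -m pendant '[[[0,0,0.001],[0,0,0]],[[0,0,0.002],[0,0,0]],[[0,0,0.002],[0,0,0]]]'|egrep 'pos|force'
```

```text
tcp_pos: [0.5227, -0.0193, 0.0401]
contact_force: [-0.1, 0.7, -2.4]
grip_force: 80.7
tcp_pos: [0.5227, -0.0194, 0.0371]
contact_force: [-0.4, 0.7, -2.7]
grip_force: 80.7
tcp_pos: [0.5228, -0.0194, 0.0352]
contact_force: [-0.4, 0.1, -3.1]
grip_force: 80.7
```

```bash
python3 -m pendant '[[[0,0,0.001],[0,0,0]],[[0,0,0.002],[0,0,0]],[[0,0,0.002],[0,0,0]]]'|egrep 'pos|force'
python3 -m pendant '[[[0,0,0.001],[0,0,0]],[[0,0,0.002],[0,0,0]],[[0,0,0.002],[0,0,0]]]'|egrep 'pos|force'
python3 -m pendant '[[[0,0,0.001],[0,0,0]],[[0,0,0.002],[0,0,0]],[[0,0,0.002],[0,0,0]]]'|egrep 'clock|pos|force'
```

```text
tcp_pos: [0.5228, -0.0194, 0.0332]
contact_force: [0.7, -0.5, -2.9]
grip_force: 80.7
tcp_pos: [0.5228, -0.0194, 0.0312]
contact_force: [1.1, 0.0, -2.5]
grip_force: 80.7
clock: 23.98
tcp_pos: [0.5231, -0.0195, 0.0299]
contact_force: [-1.8, -0.7, 1.8]
grip_force: 81.3
```

```bash
python3 -m pendant '[[[0,0,0.001],[0,0,0]],[[0,0,0.002],[0,0,0]],[[0,0,0.002],[0,0,0]]]'|egrep 'pos|force'
python3 ascii.py 20; python3 - <<'E'
from rel import *
p,M=map(np.array,json.load(open("s20.json")));print(p,np.arctan2(M[1,0],M[0,0]))
im=cv2.imread("pics/raw20.png");h=cv2.cvtColor(im,cv2.COLOR_BGR2HSV);g=h[:,:,2]
for r in range(92,166,3 ): print(r,''.join(' .:-=+*#%@'[min(9,g[r,c]//26)] for c in range(160,350,2)))
E
```

```text
tcp_pos: [0.5232, -0.0195, 0.0279]
contact_force: [-2.7, 0.2, 4.9]
grip_force: 81.7
[ 0.52318821 -0.0194698   0.02793023] 1.7892705256624708
92 ***********************************************************************************************
95 ***********************************************************************************************
98 ++****=++****+=++****++****==++***+==+****+=+**************************************************
101 -----=------=------==------------=-------=---=**==+**=-==++**=-==+**+===+*****#****************
104 -----------------------------=-=--------==-==-=============================+++*****************
107 ---=++++++++++++++*++**+++++++++++++++++++++++++++++**#%@@@@@@@%@@@@@@@@@@@@@@@@@@@@#**********
110 ---=++++++++++*****+*+*++++++++++++++*+++++++++++++*+++++**#%@@#**##@@@@@@@@@@@@@@@@#**********
113 ---=+++*++++++++-::::::::::.:.:.................:....................:=*@@@@@@@@@@@@#**********
116 ---=+*+++++++*+=-----:---------:-:---------------:---------:-------::---*@@@@@@@@@@@#**********
119 ----+*+*++++*%%@@%@%@@@@@%%%%%@%%%%@@@@@@@@@@@@%@@%@@@@@@@
[... 837 characters left out ...]

146 -----+*++++++#@@@@#+++#@@@@@@@@@@@@@@@@@@@@@@@@@@@@@@@@@@@@@@@@@@@%*+*#@@@@@@@@@@@@#***********
149 -----+*++++++*@@@*=---=+%@@@@@@@@@@@@@@@@@@@@@@@@@@@@@@@@@@@@@@@@*==--++%@@@@@@@@@@#***********
152 -----++++++++*@@@+-...-=#@@@@@@@@@@@@@@@@@@@@@@@@@@@@@@@@@@@@@@@%+=:..-+%@@@@@@@@@@************
155 -----++++++++*%@@*=:.:-=#@@@@@@@@@@@@@@@@@@@@@@@@@@@@@@@@@@@@@@@@+=:.:=+@@@@@@@@@@@************
158 -----=+++++++*%@@@*===+#@@@@@@@@@@@@@@@@@@@@@@@@@@@@@@@@@@@@@@@@@%++==+%@@@@@@@@@@@************
161 -----=*++++++*%@@@@@%@@@@@@@@@@@@@@@@@@@@@@@@@@@@@@@@@@@@@@@@@@@@@@@@@@@@@@@@@@@@@@************
164 -----=+++++++*%@@@@@@@@@@@@@@@@#*##%%%@@%*##%%%@@@%##%%%@@@@@@@@@@@@@@@@@@@@@@@@@@%************
```

```bash
python3 - <<'E'
from rel import *
t=setup("20");f=lambda *a:np.round(t(*a),4)
print("shoulder",f(191,115,.026),f(301.3,115,.026),"far",f(250,111.7,.026))
for zb in (.008,.01): print("base",f(166.5,112,zb),f(327.5,112,zb),"far",f(250,105.5,zb))
for u in (.028,.031,.034):
    z=u+.022;print(u,"plate L",f(185.4,127,z)," screws",f(198.8,153,z),f(298.4,153,z),"far",f(250,118,z))
E
```

```text
shoulder [ 0.0625 -0.033   0.0019] [0.0625 0.0285 0.0019] far [ 0.0643 -0.0001  0.0019]
base [ 0.0633 -0.051   0.0199] [0.0633 0.0474 0.0199] far [ 0.0672 -0.      0.0199]
base [ 0.0634 -0.0505  0.0179] [0.0634 0.0469 0.0179] far [ 0.0672 -0.      0.0179]
0.028 plate L [ 0.058  -0.0318 -0.0221]  screws [ 0.0452 -0.0258 -0.0221] [ 0.0452  0.0239 -0.0221] far [ 0.0623 -0.0003 -0.0221]
0.031 plate L [ 0.0582 -0.0312 -0.0251]  screws [ 0.0457 -0.0254 -0.0251] [ 0.0457  0.0235 -0.0251] far [ 0.0624 -0.0003 -0.0251]
0.034 plate L [ 0.0585 -0.0306 -0.0281]  screws [ 0.0462 -0.0249 -0.0281] [ 0.0462  0.023  -0.0281] far [ 0.0626 -0.0003 -0.0281]
```

```bash
python3 -m pendant '[[[0,-0.0007,-0.0015],[0,0,0]],[[0,-0.0015,-0.0015],[0,0,0]],[[0,-0.0015,-0.0015],[0,0,0]]]'|egrep 'pos|force'
python3 -m pendant '[[[0,0,0.001],[0,0,0]],[[0,0,0.0025],[0,0,0]],[[0,0,0.0025],[0,0,0]]]'|egrep 'clock|pos|force'
```

```text
tcp_pos: [0.5229, -0.0196, 0.0297]
contact_force: [2.4, 1.8, 1.9]
grip_force: 81.4
clock: 24.78
tcp_pos: [0.5229, -0.0197, 0.0272]
contact_force: [3.0, 2.0, 5.9]
grip_force: 81.8
```

The stiffness of about 1.5 N/mm with a preload of about 5 N matches the nest springs, so the cover has dropped onto the board. I'll press it home.

```bash
python3 -m pendant '[[[0,0.0007,0],[0,0,0]],[[0,0.0007,0.001],[0,0,0]],[[0,0.0007,0.001],[0,0,0]]]'|egrep 'pos|force'
python3 -m pendant '[[[0,0,0.0005],[0,0,0]],[[0,0,0.001],[0,0,0]],[[0,0,0.001],[0,0,0]]]'|egrep 'pos|force'
python3 -m pendant '[[[0,0,0.0005],[0,0,0]],[[0,0,0.001],[0,0,0]],[[0,0,0.001],[0,0,0]]]'|egrep 'clock|pos|force'
```

```text
tcp_pos: [0.523, -0.0196, 0.0261]
contact_force: [1.4, 2.2, 7.4]
grip_force: 81.9
tcp_pos: [0.523, -0.0196, 0.0254]
contact_force: [0.9, 1.8, 8.6]
grip_force: 82.0
clock: 25.53
tcp_pos: [0.523, -0.0196, 0.025]
contact_force: [-2.3, 2.6, 10.9]
grip_force: 82.6
```

```bash
python3 -m pendant '[[[0,0,0.0007],[0,0,0]],[[0,0,0.0015],[0,0,0]],[[0,0,0.0015],[0,0,0]]]'|egrep 'pos|force'
python3 -m pendant '[[[0,0,0.0007],[0,0,0]],[[0,0,0.0015],[0,0,0]],[[0,0,0.0015],[0,0,0]],[[0,0,0.0015],[0,0,0]]]'|egrep 'rot|clock|pos|force'
python3 ascii.py 21; python3 - <<'E'
from rel import *
p,M=map(np.array,json.load(open("s21.json")));print(p,np.arctan2(M[1,0],M[0,0]))
im=cv2.imread("pics/raw21.png");h=cv2.cvtColor(im,cv2.COLOR_BGR2HSV);g=h[:,:,2]
for r in list(range(101,130,3))+list(range(140,164,3)): print(r,''.join(' .:-=+*#%@'[min(9,g[r,c]//26)] for c in range(160,350,2)))
for cam in ("wrist","side","scene"):
    imaging.get_image(cam)
    for q in ("cover","cover_grip","test_jig"): print(cam,q,[(round(d["p"],2),np.round(d["location"],4).tolist()) for d in models.mark_of(cam,q)][:2])
E
```

```text
tcp_pos: [0.523, -0.0196, 0.025]
contact_force: [-7.1, 3.1, 19.9]
grip_force: 83.7
clock: 26.12
tcp_pos: [0.523, -0.0195, 0.025]
tcp_rot: [0.626, 0.78, -0.0, -0.0]
contact_force: [-12.1, 3.9, 29.5]
grip_force: 84.9
[ 0.52302014 -0.01955691  0.02496588] 1.789460014045172
101 -----===----==+=---==++----=++=--===-----==++***===+*+--=+++*+-==++**====+*********************
104 -------------------------=----=-----=-------=-==============================+++****************
107 ---=+++++++++++*+*+++++++++++*+++++++++++++++++++++***#%%@@@@@@@@@@@@@@@@@@@@@@@@@@@@#*********
110 ---+*++*+++++******+**++++++**+++++*+++++++++++++++++++++**#%@@@**##%@@@@@@@@@@@@@@@@#*********
113 ---+**+++++++++=-::::::::::::::::::::::::::::::..:.............:....::=+%@@@@@@@@@@@@#*********
116 ---+**+++++*+*+----------:--:::-:::-------:----:::::--:-::---:-:-::-:---=%@@@@@@@@@@@#*********
119 ---=++++++++*%%@@%@%@@@@%%%%%@%%@%@@@@@@@@@@@@@@@@@@@@@@@@@@@@@@@%@@@@@@@@@@@@@@@@@@@#*********
122 ---=+*++++++*%@@@@@@@@@@@@@@@@@@@@@@@@@@@@@@@@@@@@@@@@@@@@@@@@@@@@@@@@@@@@@@@@@@@@@@@**********
125 ---=+*++++++*%@@@@@@@@@@@
[... 756 characters left out ...]
@@%***********
158 -----++++++++*%@@@*===+#@@@@@@@@@@@@@@@@@@@@@@@@@@@@@@@@@@@@@@@@@%+===+%@@@@@@@@@@@%***********
161 -----+*++++++*%@@@@@%@@@@@@@@@@@@@@@@@@@@@@@@@@@@@@@@@@@@@@@@@@@@@@@%@@@@@@@@@@@@@@#***********
wrist cover [(0.94, [0.5273, -0.0262, 0.0243])]
wrist cover_grip [(0.56, [0.5206, -0.0249, 0.0665])]
wrist test_jig []
side cover [(0.81, [0.5247, -0.0216, 0.0237]), (0.69, [0.5097, 0.0277, 0.0265])]
side cover_grip [(0.77, [0.5232, -0.0222, 0.063]), (0.71, [0.683, -0.2328, 0.0036])]
side test_jig [(0.56, [0.5206, -0.0237, 0.0019])]
scene cover [(0.55, [0.5204, -0.0257, 0.0238])]
scene cover_grip [(0.7, [0.5248, -0.0257, 0.0665])]
scene test_jig [(0.8, [0.5188, -0.0254, -0.0016])]
```

Hard stop at 5 mm of travel, and the detectors put the cover's underside at about 25 mm, so it is home. I'll ease the push a little and hand in.

```bash
python3 -m pendant '[[[0,-0.0004,-0.0008],[0,0,0]],[[0,-0.0007,-0.0012],[0,0,0]],[[0,-0.0007,-0.0012],[0,0,0]],[[0,-0.0007,-0.0012],[0,0,0]],[[0,-0.0007,-0.0012],[0,0,0]]]'|egrep 'clock|pos|force'
```

```text
clock: 27.18
tcp_pos: [0.5231, -0.0195, 0.025]
contact_force: [-5.4, 3.5, 20.3]
grip_force: 83.7
```

```bash
python3 -c "
from bench import job_done
print(job_done())"
```

```text
the job is handed in; nothing more can be done
None
```

The job is handed in: the board is in the nest the right way round, and the cover is on both dowel pins and held pressed to the hard stop with about 20 N; no verdict came back.

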